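Reassemble a coffee grinder's conical burr set after cleaning

ROBOT

A 7-joint arm with a two-finger parallel gripper is mounted at the origin on the work surface. World frame = base frame: x ahead of the robot, y to its left, z up, the work surface at z = 0. Lengths are in mm, angles in rad, forces in N, time in s.
With the tool pointing down it reaches from about 400 to 875 mm from the base axis. Payload 4.4 kg.
Tool frame: the origin (TCP) lies at the very end of the fingers, on their centre line; the grasp point (between the pads) lies 19 mm behind it; z points along the fingers, y is the line along which they close (so a half turn about z gives the same grasp; the last joint's range is limited). The gripper opens to 85 mm and grips with 20 to 120 N. Pads are 22 mm wide; open, the fingers measure 114 mm over their backs; the gripper's body (76 mm by 85 mm) begins 54 mm behind the grasp point. The pads swing forward as they close: fully open they stand 13 mm farther back than shut.
Start: joints at [1.234, 0.628, 0.038, 1.517, -0.027, 0.996, -0.02], TCP at [173.905, -626.319, 204.813] pointing down, gripper open.
Joint ranges: [-3.06, 3.06], [-0.37, 2.12], [-1.25, 1.32], [0.18, 2.47], [-1.1, 4.24], [0.23, 1.98], [-2.94, 2.94]. Speed limits (rad/s): [2.57, 2.57, 3.14, 3.14, 3.14, 3.14, 3.14].

INTERFACE

Orientations are given as [roll, pitch, yaw] about the fixed x, y, z axes, in that order (R = Rz(yaw) Ry(pitch) Rx(roll)).
In Python, from cell import read_state, get_image, camera_info, finish_job gives the robot as it stands.
- The arm moves only by the tool play_rows, never from a script. Its argument "deltas" is one flat list of numbers, 7 for each row, row after row: the shift along the tool's x, y, z in mm, then the turn, a rotation vector about the tool's x, y, z in rad, then the opening, from 0 (shut) to 1 (fully open). In form: [dx, dy, dz, ax, ay, az, grip, dx, dy, dz, ax, ay, az, grip, ...]. A call has 1 to 10 rows; each row is the pose to reach, as a shift and turn from the pose commanded when the call began, along the tool's axes at that moment; what a row does not reach only later rows make up. A row lasts 1/8 s, in which the tool goes at most 62.5 mm and 10.7 degrees, less where a joint would pass 70% of its speed; a pose out of reach is approached as far as the arm can. A call with a gripper value outside its range is refused whole. The fingers move at their own pace and stop on an object; the grip force is fixed at half the most. Time passes only in rows, so rows that repeat a pose let the fingers close. It gives the time, the measured TCP pose, the force, the opening and the grip force at its end, in the units of the state.
- read_state(): the state, without advancing time (a new reading comes with each control period).
- get_image(name): name is "side" or "top" or "wrist"; returns the picture (400x640x3 uint8, red, green, blue); there is no depth.
- camera_info(name): a dict with "fx", "fy", "cx", "cy" (pixels), "distortion" ([k1, k2, p1, p2, k3] as OpenCV has them; the pictures are not rectified), "T" (4x4, takes a point from camera to world coordinates). Camera axes: x right, y down, z forward; pixel columns grow to the right and rows downward; lengths in mm; the calibration is good to about 2 mm. A picture is of the moment at which its call begins: read the wrist's pose just before it. camera_info takes no time and is no camera call; for the wrist camera it gives the pose at the moment of the call.
- finish_job(): hands the job in; it is judged then, once.
The state is a dict: "clock": time; "qpos": joint angles; "qd": joint speeds; "tau": joint torques, N m; "eef_pos": TCP position; "tool_rot": TCP orientation; "force": force on the tool from outside, world axes, zero at the start; "torque": the same for the moment, N m; "width": finger opening in mm; "gripper_force": force on a finger pad.
Only numpy, scipy, OpenCV 4.12 (cv2) and the standard library are available. Lean on these libraries where they do the work, as an engineer would, in place of code of your own. Each camera call takes 0.05 s, during which the arm holds its last target. There are 200 camera calls.

TASK

Put the cleaned burrs back into the opened bench grinder: slide the toothed cone burr down over the upright drive shaft, turning it if need be, until the slots in its foot drop over the cross pin and it sits fully home; then slide the upper burr carrier, feed throat upwards, down over the chamber's round spigot until its rim rests flat on the deck inside the collar. Finally swing the collar's lever clockwise until the notch in the collar stands in line with the lock pin, and let go. Lower both parts gently under control, never letting them drop, and leave everything else on the table where it stands.

Things in the scene. Friction and masses are not known exactly. Their poses are not given: they have to be found in the camera images.
- cone_center (a point): Centre of the cone burr (on its axis, 37.5 mm above its foot; z up out of the neck). Loose, stands on its foot. Bare steel, 75 mm tall, 0.3 to 0.45 kg, through bore 21 mm in diameter, foot 46 mm in diameter, toothed flank narrowing to 33 mm at 40 mm height, then a plain round neck 30 mm in diameter from 40 to 75 mm, by which it is best held.
- carrier_center (a point): Centre of the upper burr carrier (on its axis, 35 mm above its skirt's rim; z up). Loose, stands throat up. Bare aluminium, 70 mm tall, open right through, 0.33 to 0.53 kg. Skirt 92 mm outside and 80 mm inside diameter, 22 mm high inside; shoulder top at 28 mm; plain round feed throat 58 mm outside and 49 mm inside diameter from 28 to 70 mm, by which it is best held.
- shaft_foot (a point): On the axis of the grinder's upright drive shaft, at the hub face on which the cone's foot rests when home (125 mm above the table). z up, -x to the grinder's front, +y to its left. The shaft is 18 mm in diameter and rises 86 mm, its top 10 mm tapered to 11 mm. A steel cross pin 8 mm in diameter and 42 mm long goes through it along x, its axis 4 mm above this point.
- shaft_top (a point): The centre of the top of the grinder's drive shaft, 86 mm straight above the shaft's foot; same axes.
- collar (a joint): Turn of the locking collar, rad, growing clockwise seen from above. At 0 its lever points to the grinder's right front (1.0 rad from its -x towards its -y); at 1.00 the lever points straight to the front (-x) and the notch is exactly in line with the lock pin. It can overshoot: the stop is at 1.35. It turns stiffly (0.3 N m, about 3 N on the lever) and stays where it is left.
- lever_grip (a point): Where to take the collar's lever: on the axis of the level round steel bar, 12 mm in diameter, 112 mm from the shaft's axis, 16.5 mm above the shaft's foot. The bar runs radially from 58 to 128 mm from the shaft's axis and ends in a black ball 22 mm in diameter; below it is free space. The collar is a dark steel ring on the deck, 124 mm outside, 100 mm inside diameter, 12 mm high.
- grinder: The fixed bench grinder, hopper taken off: grey body, black foot plate 215 mm long and 145 mm wide, grounds cup at the front, motor hood behind the deck (x 68 to 134 mm, 112 mm wide, top 150 mm above the table). Its place and yaw vary. Origin on the shaft's axis at table height; axes as for the shaft's foot.
- cone: The cone burr again, origin at the centre of its foot. The foot is cut by four open radial slots, each 12 mm wide and 9 mm deep, along the burr's own +x, +y, -x and -y, so it fits the cross pin at every quarter turn (within about 0.1 rad). Four short dark marks on the neck's top face lie above the slots.
- carrier: The upper burr carrier again, origin at the centre of its skirt's rim. It is round and may be fitted at any yaw.
- canister: Bystander: a steel canister 76 mm in diameter and 148 mm tall, standing close to the cone burr. Origin at the centre of its underside.
- jar: Bystander: a glass jar with a paper label, 72 mm in diameter and 135 mm tall, standing close to the burr carrier. Origin at the centre of its underside.
- cup_a: Bystander: a white ceramic cupping bowl, 84 mm in diameter and 64 mm tall, standing close to the cone burr. Origin at the centre of its underside.
- cup_b: Bystander: a like cupping bowl standing close to the burr carrier. Origin at the centre of its underside.
- brush: Bystander: a wooden cleaning brush 190 mm long and up to 42 mm wide and 20 mm high, lying in front of the grinder. Origin at its middle, on the table; its x axis runs along it.
- spigot_top (a point): Centre of the top rim of the chamber's spigot, a fixed aluminium tube round the shaft, 76 mm outside and 64 mm inside diameter, 30 mm above the shaft's foot (outer edge tapered over 5 mm). It rises 20 mm from the deck, a flat round face 10 mm above the shaft's foot, on which the carrier's skirt rests when home. Same axes as the shaft's foot.
- lock_pin (a point): Tip of the lock pin, a level steel pin 8 mm in diameter in a small grey block on the left (+y) of the deck, 64 mm from the shaft's axis, pointing at it. The collar has one notch, 13 mm wide, in its upper edge, which must stand in front of this pin. Same axes as the shaft's foot.
There are look-alikes about, which are no part of the job. What is shaped like the carrier but red is not meant.

How it is judged (in metres and radians):
On the way, in this order (a step that is already met when the one before it is completed fails the run):
1. the cone burr sits fully home on the shaft, its slots over the cross pin (horizontal distance between cone_center and shaft_foot below 0.004 m and z of cone_center in the frame of shaft_foot below 0.0405 m and angle between cone_center's own z axis and vertical below 0.06 rad), for 0.2 s.
2. the upper burr carrier sits on the deck round the spigot (horizontal distance between carrier_center and shaft_foot below 0.005 m and z of carrier_center in the frame of shaft_foot below 0.048 m and angle between carrier_center's own z axis and vertical below 0.05 rad), for 0.2 s.
3. the collar is turned clockwise until its notch is in line with the lock pin (value of joint collar between 0.92 and 1.08 rad), for 0.2 s.
At the end, for the whole second after the job is handed in: Cone home on the shaft, slots over the pin (4 mm of the axis, under 3 mm high, tilt under 0.06 rad); carrier home on the deck, throat up (5 mm of the axis, under 3 mm high, tilt under 0.05 rad); collar within 0.08 rad of 1.00, notch at the lock pin; both parts at rest (all of step 1 and all of step 2 and all of step 3 and linear speed of each of cone, carrier below 0.02 m/s); the robot touches nothing.
It fails at once if the cone burr is let drop (moving faster than 0.5 m/s with no finger on it) (linear speed of cone above 0.5 m/s and contact force between the fingers and cone below 0.1 N).
It fails at once if the burr carrier is let drop (moving faster than 0.5 m/s with no finger on it) (linear speed of carrier above 0.5 m/s and contact force between the fingers and carrier below 0.1 N).
It fails at once if another thing on the table is pushed more than 30 mm from its place or knocked over (distance of any of canister, jar, cup_a, cup_b, brush from where it was at the start of the episode above 0.03 m).
It also fails if it takes over 72 s, if anything falls off the work surface, if the arm or the gripper's body presses on something with over 40 N, if the wrist force passes 120 N, or if a joint passes its speed limit or range.

## Working session

There is one attempt and no reset: what is moved stays moved. The work goes in short steps, Python scripts to look and compute and a tool call to move; the robot and the scene stay as the last step left them, time stands still between calls to the robot, and variables do not carry over. Pictures are saved under pics/ and viewed, at most 10 in all, crops included, and the job is handed in when it is done.

Besides the shell and the picture viewer there is one more tool, called as name(argument=value, ...), one argument or row to a line, values as JSON. play_rows: Moves the arm, as the interface text tells. Its arguments: {"type":"object","properties":{"deltas":{"type":"array"}},"required":["deltas"]}

```bash
mkdir -p pics; ls; python3 - <<'E'
from cell import *
import cv2,json
s=read_state();print(s)
for n in("side","top","wrist"):
    c=camera_info(n);print(n,c)
    cv2.imwrite(f"pics/{n}0.png",get_image(n)[:,:,::-1])
E
```

```text
pics
{'clock': 0.0, 'qpos': array([ 1.2342039 ,  0.62935266,  0.03846681,  1.51837478, -0.02699126,
        0.99631957, -0.01996882]), 'qd': array([-5.79461143e-04,  6.62925860e-04, -9.21395035e-05, -9.68902172e-05,
       -1.77538124e-03, -3.62787625e-04, -3.72806460e-04]), 'tau': array([-4.29026049e-04, -5.63392067e+01,  1.22561730e+00, -1.93446529e+01,
        1.08120090e-02,  1.04862874e-02,  2.48188917e-05]), 'eef_pos': array([ 173.69746912, -625.64769591,  203.88321113]), 'tool_rot': array([-3.13965759e+00,  4.81048444e-05,  2.70808154e-01]), 'force': array([ 0.472139  ,  0.49400473, -0.85652555]), 'torque': array([-0.01747957,  0.05725606, -0.05304246]), 'gripper_force': 0.0, 'width': 85.2978542063787}
side {'fx': 467.70984628876306, 'fy': 467.70984628876306, 'cx': 319.91380472343894, 'cy': 191.54169074478628, 'distortion': array([-0.02930055,  0.        ,  0.        ,  0.        ,  0.        ]), 'T': array([[-8.88207919e-01, -2.72607576e-01,  3.69826718e-01,
         5.85863462e+01],
       [-4.59066509e-01,  4.94058738e-01, -7.38352154e-01,
         8.39307218e+02],
       [
[... 552 characters left out ...]
801e-02, -1.18038359e-01, -9.92786904e-01,
         1.24573545e+03],
       [ 0.00000000e+00,  0.00000000e+00,  0.00000000e+00,
         1.00000000e+00]])}
wrist {'fx': 347.73916255945494, 'fy': 347.73916255945494, 'cx': 320.8826412462377, 'cy': 202.39658088057595, 'distortion': array([-0.03326769,  0.        ,  0.        ,  0.        ,  0.        ]), 'T': array([[ 2.67742770e-01, -9.25084072e-01, -2.69320011e-01,
         2.42584801e+02],
       [-9.63489577e-01, -2.57441918e-01, -7.35628592e-02,
        -6.07376853e+02],
       [-1.28243070e-03,  2.79182947e-01, -9.60237074e-01,
         3.73000518e+02],
       [ 0.00000000e+00,  0.00000000e+00,  0.00000000e+00,
         1.00000000e+00]])}
```

View pics/top0.png

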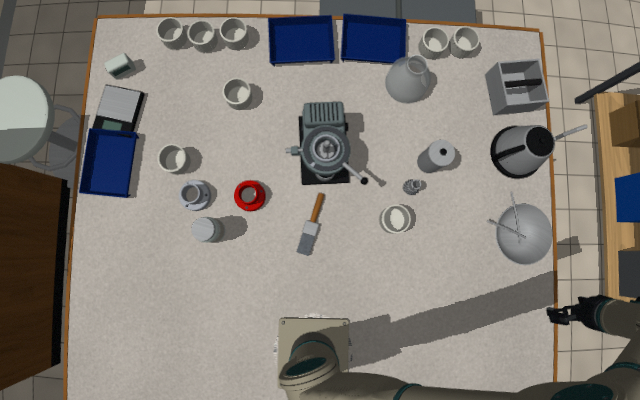

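View pics/side0.png

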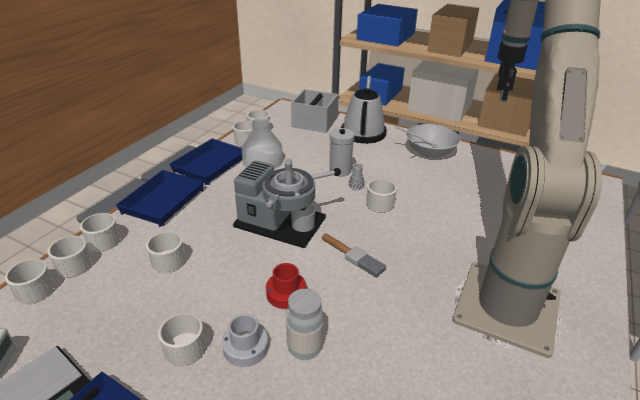

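The top view shows the carrier at about (195,194), the cone at (413,186), the shaft at about (326,149) and the lever ball at (364,181). The red decoy is at (250,195). The jar and cup_b flank the carrier; the canister and cup_a flank the cone. Next come the helpers and rough positions.

```bash
cat > h.py <<'E'
from cell import *
import numpy as np, cv2
from scipy.spatial.transform import Rotation as R
def K(c): return np.array([[c["fx"],0,c["cx"]],[0,c["fy"],c["cy"]],[0,0,1.]])
def onplane(c,uv,z):
    p=cv2.undistortPoints(np.array(uv,float).reshape(-1,1,2),K(c),c["distortion"]).reshape(-1,2)
    d=np.c_[p,np.ones(len(p))]@c["T"][:3,:3].T; o=c["T"][:3,3]
    return o+d*((z-o[2])/d[:,2])[:,None]
def project(c,P):
    T=np.linalg.inv(c["T"]); 
    return cv2.projectPoints(np.array(P,float).reshape(-1,3),cv2.Rodrigues(T[:3,:3])[0],T[:3,3],K(c),c["distortion"])[0].reshape(-1,2)
def tool(): 
    s=read_state(); return s,R.from_euler("xyz",s["tool_rot"])
def delta(p,yaw):
    """shift in tool axes and rotvec to reach TCP p, tool down with tool-y along world yaw+90 conv"""
    s,r=tool(); g=R.from_euler("xyz",[np.pi,0,yaw])
    return np.round(r.inv().apply(np.array(p)-s["eef_pos"]),1),np.round((r.inv()*g).as_rotvec(),3)
def snap(name,fn):
    c=camera_info(name); im=get_image(name)[:,:,::-1].copy(); cv2.imwrite("pics/"+fn,im); return c,im
E
python3 - <<'E'
from h import *
c=camera_info("top")
for n,uv,z in[("cone",(415,185),75),("carr",(195,194),70),("shaft",(326,148),211),("ball",(364,181),141),("can",(442,154),148),("cupa",(396,218),64),("jar",(207,230),130),("cupb",(173,158),64),("brush",(310,225),15),("red",(250,195),60)]:
    print(n,onplane(c,uv,z).round())
im=cv2.imread("pics/top0.png")
a=cv2.resize(im[125:215,270:460],None,fx=4,fy=4,interpolation=cv2.INTER_CUBIC)
cv2.imwrite("pics/crop1.png",a)
E
```

```text
cone [[ 494. -285.   75.]]
carr [[454. 349.  70.]]
shaft [[564. -20. 211.]]
ball [[ 492. -127.  141.]]
can [[ 571. -342.  148.]]
cupa [[ 398. -231.   64.]]
jar [[350. 294. 130.]]
cupb [[559. 422.  64.]]
brush [[375.  16.  15.]]
red [[456. 191.  60.]]
```

View pics/crop1.png

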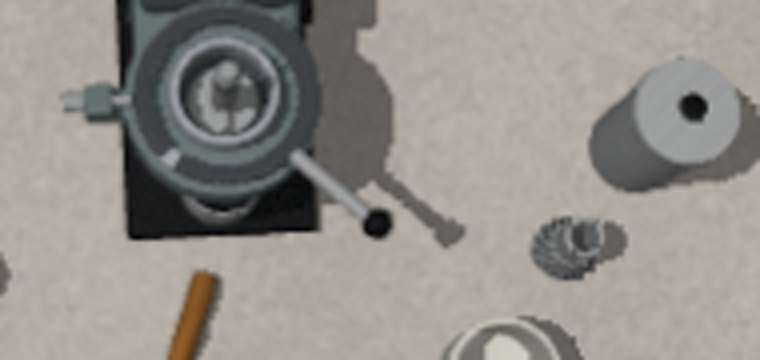

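```bash
python3 - <<'E'
from h import *
print(delta([490,-285,250],-0.64))
E
```

```text
(array([ 395.9, -243.9,  -45.6]), array([-0.001,  0.001,  0.911]))
```

play_rows(
  deltas=[40,-25,-46,0,0,0.1,1,90,-56,-46,0,0,0.25,1,145,-90,-46,0,0,0.4,1,195,-120,-46,0,0,0.55,1,245,-151,-46,0,0,0.7,1,295,-182,-46,0,0,0.8,1,350,-215,-46,0,0,0.91,1,396,-244,-46,0,0,0.91,1,396,-244,-46,0,0,0.91,1,396,-244,-46,0,0,0.91,1],
)

```text
clock: 1.4
eef_pos: [489.6, -285.7, 250.6]
tool_rot: [3.141, 0.001, -0.639]
force: [-0.5, -0.5, 0.1]
width: 85.8
gripper_force: 0.0
```

```bash
python3 - <<'E'
from h import *
s=read_state();print(s["clock"],s["eef_pos"],s["tool_rot"],s["qpos"].round(2))
snap("wrist","w1.png")
E
```

```text
1.4 [ 489.56138384 -285.69951693  250.55831936] [ 3.14050927e+00  6.10933203e-04 -6.39128748e-01] [ 0.32  0.47  0.24  1.7  -0.13  0.99 -1.6 ]
```

View pics/w1.png

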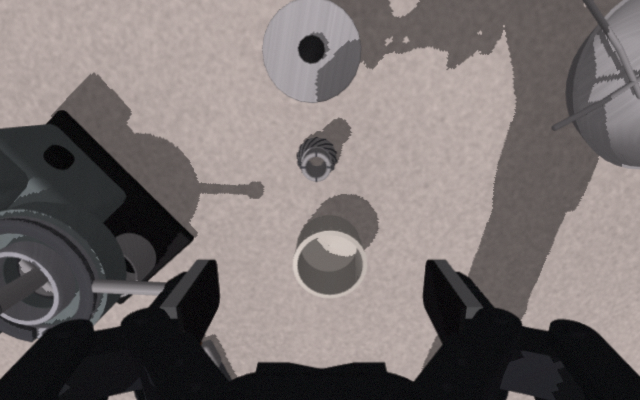

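The wrist picture shows the cone's neck top at about (317,165), with its marks near the image axes. The canister is at (311,48) and the cup at (330,264), with the fingers closing left-right, clear of both.

```bash
python3 - <<'E'
from h import *
c=camera_info("wrist")
for n,uv,z in[("cone",(317,164.5),75),("can",(311,49),148),("cup",(330,264),64)]: print(n,onplane(c,uv,z).round(1))
p=onplane(c,(317,164.5),75)[0]
print(delta([p[0],p[1],125],-0.64))
print(project(c,[p]))
E
```

```text
cone [[ 499.8 -290.2   75. ]]
can [[ 580.1 -345.8  148. ]]
cup [[ 399.3 -232.9   64. ]]
(array([ 10.9,  -3.7, 125.7]), array([ 0.001,  0.   , -0.001]))
[[317.  164.5]]
```

play_rows(
  deltas=[11,-4,60,0,0,0,1,11,-4,120,0,0,0,1,11,-4,125,0,0,0,1,11,-4,125,0,0,0,1],
)

```text
clock: 1.95
eef_pos: [501.4, -290.4, 127.1]
tool_rot: [3.141, -0.002, -0.641]
force: [0.4, 0.1, 0.7]
width: 85.4
gripper_force: 0.0
```

```bash
python3 - <<'E'
from h import *
s=read_state();print(s["clock"],s["eef_pos"],s["tool_rot"])
c,im=snap("wrist","w2.png")
uv=project(c,[[499.8,-290.2,75]])[0];print(uv)
x,y=map(int,uv); a=im[max(0,y-50):y+50,x-60:x+60]; print(x-60,max(0,y-50))
cv2.imwrite("pics/w2c.png",cv2.resize(a,None,fx=5,fy=5,interpolation=cv2.INTER_CUBIC))
E
```

```text
1.95 [ 501.44279531 -290.38484046  127.13720279] [ 3.14125474e+00 -1.62812653e-03 -6.41395740e-01]
[321.96546132 214.95728766]
261 164
```

View pics/w2c.png

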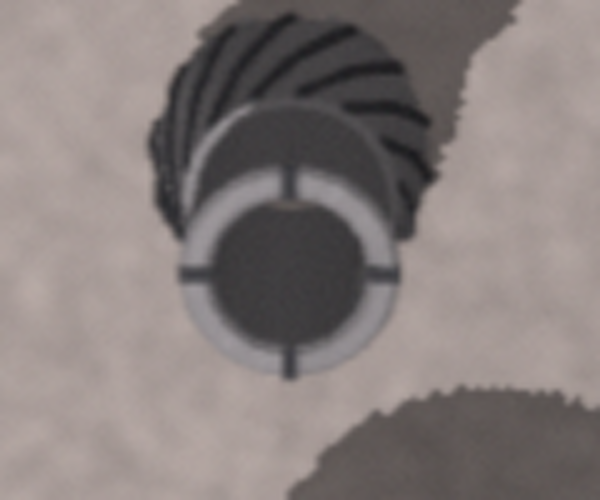

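The neck top is centred at crop (290,272), i.e. pixel (319,218.4), and the marks line up with the image axes. The slots are therefore along the tool's x and y.

```bash
python3 - <<'E'
from h import *
c=camera_info("wrist")
P=onplane(c,[(319,218.4),(300,218.8),(338,218.6),(318.8,200),(319,236.4)],75);print(P.round(1))
for a,b in((1,2),(3,4)): d=P[b]-P[a];print(np.arctan2(d[1],d[0]))
p=P[0];print(delta([p[0],p[1],44],-0.64))
E
```

```text
[[ 499.8 -287.1   75. ]
 [ 507.2 -276.7   75. ]
 [ 492.  -297.3   75. ]
 [ 510.2 -294.7   75. ]
 [ 489.4 -279.3   75. ]]
-2.2060441251594725
2.5046112415726745
(array([-4.4, -1.2, 84.1]), array([-0.   , -0.004, -0.001]))
```

play_rows(
  deltas=[-4,-1,40,0,-0.003,0,1,-4,-1,70,0,-0.003,0,1,-4,-1,84,0,-0.003,0,1,-4,-1,84,0,-0.003,0,1,-4,-1,84,0,-0.003,0,0,-4,-1,84,0,-0.003,0,0,-4,-1,84,0,-0.003,0,0,-4,-1,84,0,-0.003,0,0,-4,-1,84,0,-0.003,0,0],
)

```text
clock: 3.12
eef_pos: [499.2, -286.0, 42.8]
tool_rot: [-3.142, 0.002, -0.639]
force: [-0.7, -0.4, 6.0]
width: 26.7
gripper_force: 58.7
```

play_rows(
  deltas=[0,0,-20,0,0,0,0,0,0,-70,0,0,0,0,0,0,-130,0,0,0,0,0,0,-190,0,0,-0.1,0,-30,-35,-247,0,0,-0.25,0,-66,-77,-247,0,0,-0.4,0,-103,-120,-247,0,0,-0.55,0,-140,-163,-247,0,0,-0.64,0,-174,-202,-247,0,0,-0.64,0,-174,-202,-247,0,0,-0.64,0],
)

```text
clock: 4.38
eef_pos: [479.1, -14.6, 289.0]
tool_rot: [-3.137, 0.004, 0.01]
force: [-0.2, -1.3, -2.8]
width: 26.9
gripper_force: 60.1
```

```bash
python3 - <<'E'
from h import *
s=read_state();print(s["clock"],s["eef_pos"],s["tool_rot"],s["qpos"].round(2),s["width"],s["qd"].round(3))
snap("wrist","w3.png")
E
```

```text
4.375 [479.06834358 -14.61488058 288.97699413] [-3.13707085  0.00407325  0.00950347] [-0.04  0.29  0.02  1.86 -0.01  1.   -1.58] 26.945937576386154 [ 0.056  0.01   0.083 -0.016  0.051 -0.003  0.033]
```

View pics/w3.png

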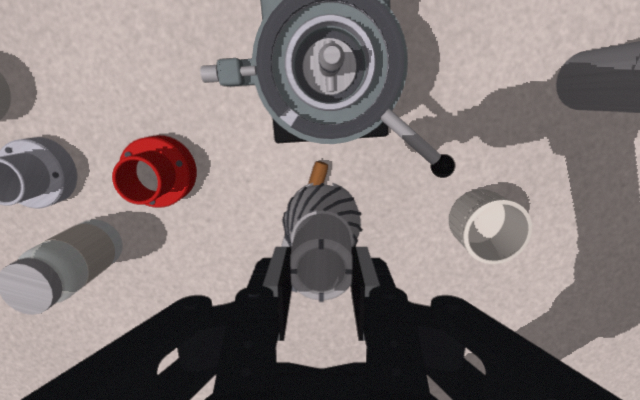

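The view shows the cone held, its marks still square to the tool. The shaft top is near (331,50), the spigot rim at (330,62), the ball at (443,166) and the lock pin at (250,71). The arm was still settling, so I retake this and measure.

```bash
python3 - <<'E'
from h import *
get_image("wrist");get_image("wrist")
s=read_state();print(s["clock"],s["eef_pos"],s["tool_rot"],abs(s["qd"]).max())
c,im=snap("wrist","w4.png"); np.save("w4T.npy",c["T"])
g=cv2.cvtColor(im,cv2.COLOR_BGR2GRAY)
# ball
m=np.uint8(g<25)*255; m[:,:400]=0;m[:120]=0;m[220:]=0;m[:,480:]=0
n,l,st,ce=cv2.connectedComponentsWithStats(m);i=1+st[1:,4].argmax();print("ball",st[i],ce[i],onplane(c,ce[i],141.5))
cv2.imwrite("pics/w4c.png",cv2.resize(im[0:150,195:395],None,fx=4,fy=4,interpolation=cv2.INTER_CUBIC))
E
```

```text
4.525 [479.82793356 -21.07467671 289.06483513] [-3.14083137e+00  3.25462767e-03 -1.47268740e-04] 0.02022678547098909
ball [424 155  22  21 327] [435.31498471 165.78287462] [[ 493.9483473  -127.13146204  141.5       ]]
```

View pics/w4c.png

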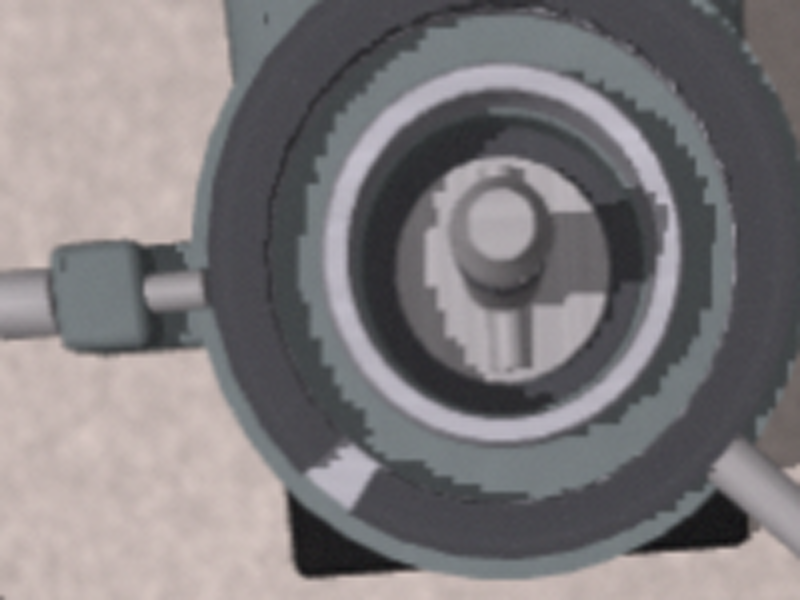

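The enlarged view shows the shaft top at crop (501,222), the spigot rim centre at (503,253) and the lock pin tip at (205,290). The notch is at (345,475).

```bash
python3 - <<'E'
from h import *
c=camera_info("wrist"); c["T"]=np.load("w4T.npy")
f=lambda u,v:((u+.5)/4-.5+195,(v+.5)/4-.5)
sh=onplane(c,f(501,222),211)[0]; sp=onplane(c,f(502.7,253),155)[0]; co=onplane(c,f(503,268),147)[0]
print(sh,sp)
a=sp
b=onplane(c,(435.3,165.8),141.5)[0]; d=b-a; print("ball",np.hypot(*d[:2]),np.arctan2(d[1],d[0])+np.pi-1.0)
for z in(141,144,147):
    p=onplane(c,f(205,290),z)[0];q=onplane(c,f(0,304),z)[0];d=p-a; e=q-p
    print("pin",z,np.hypot(*d[:2]),np.arctan2(d[1],d[0])-np.pi/2,np.arctan2(e[1],e[0])-np.pi/2)
P=onplane(c,[f(305,575),f(748,540)],10);e=P[1]-P[0];print("plate",P.round(),np.arctan2(e[1],e[0])+np.pi/2)
# top-camera cross-check
t=camera_info("top"); print(project(t,[sh,sp]), onplane(t,(270+228/4,125+72/4),211),onplane(t,(270+221/4,125+91/4),155))
# cone in hand: neck top marks
print(delta([sp[0]/2+sh[0]/2,sp[1]/2+sh[1]/2,290],0))
E
```

```text
[580.69396484 -20.8155136  211.        ] [581.33556495 -20.99576226 155.        ]
ball 137.48260191136194 -0.11817104501964515
pin 141 64.34316797217836 0.0926072974625678 0.057200299460174575
pin 144 63.75545592467012 0.09699157512095669 0.05720029946017546
pin 147 63.16899216731282 0.10145734761536573 0.05720029946017369
plate [[499.  43.  10.]
 [510. -99.  10.]] 0.07843829143121184
[[326.46481354 141.53415765]
 [325.63728132 146.38991821]] [[576.87513315 -22.25465632 211.        ]] [[577.55198058 -20.01751012 155.        ]]
(array([101. ,  -0.8,  -1.2]), array([-0.001,  0.003, -0.001]))
```

```bash
python3 - <<'E'
from h import *
c=camera_info("wrist"); 
s,r=tool();print(s["eef_pos"],s["tool_rot"])
for uv in[(321,269),(321,240),(321,298)]:
    p=onplane(c,uv,s["eef_pos"][2]+32)[0]; print(r.inv().apply(p-s["eef_pos"]).round(2))
im=cv2.imread("pics/w4.png")
d=im[225:310,275:370]
g=cv2.resize(d,None,fx=6,fy=6,interpolation=cv2.INTER_CUBIC); g=cv2.convertScaleAbs(g,alpha=2)
cv2.imwrite("pics/w4d.png",g)
c["T"]=np.load("w4T.npy")
f=lambda u,v:((u+.5)/4-.5+195,(v+.5)/4-.5)
P=onplane(c,[f(503,300),f(516,365)],129);e=P[1]-[581,-21,129];print(P,np.arctan2(-e[1],-e[0]))
print(delta([581,-21,290],0.08))
E
```

```text
[479.96050132 -21.53848038 289.08882807] [-3.14076945e+00  3.10740155e-03 -1.42786738e-03]
[  1.36   0.43 -32.  ]
[ 14.96   0.43 -32.05]
[-13.01   0.44 -31.96]
[[573.99347625 -21.01291567 129.        ]
 [560.06786125 -23.94505006 129.        ]] 0.13977764746903024
(array([101. ,  -0.7,  -1.2]), array([-0.001,  0.003, -0.081]))
```

View pics/w4d.png

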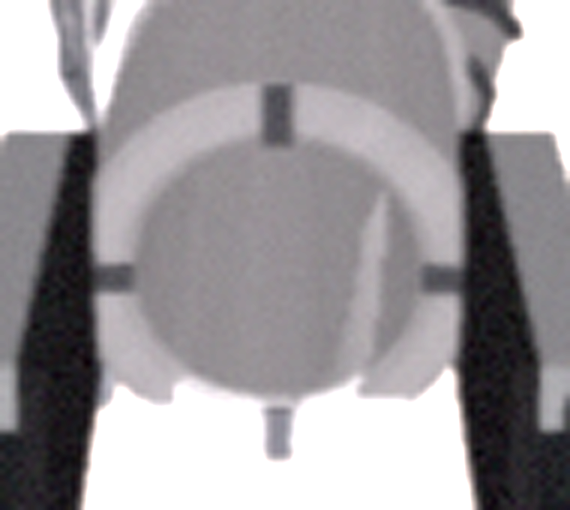

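The neck top is centred at crop (277,275), so the cone axis is about 0.9 mm ahead of the TCP and square to the tool. I move over the shaft.

play_rows(
  deltas=[40,0,0,0,0,-0.04,0,80,0,0,0,0,-0.087,0,100,-0.8,0,0,0.003,-0.087,0,100,-0.8,0,0,0.003,-0.087,0,100,-0.8,0,0,0.003,-0.087,0],
)

```text
clock: 5.2
eef_pos: [579.1, -20.3, 288.6]
tool_rot: [-3.14, 0.001, 0.086]
force: [0.1, -0.2, -3.4]
width: 26.6
gripper_force: 60.1
```

```bash
python3 - <<'E'
from h import *
get_image("side")
s=read_state();print(s["clock"],s["eef_pos"],s["tool_rot"],s["force"],abs(s["qd"]).max())
print(delta([580.1,-20.7,258],0.085))
c,im=snap("side","s1.png")
t=project(c,[[581,-21,211],[581,-21,247]]);print(t)
x,y=map(int,t[0]);cv2.imwrite("pics/s1c.png",cv2.resize(im[y-70:y+50,x-60:x+60],None,fx=5,fy=5,interpolation=cv2.INTER_CUBIC));print(x-60,y-70)
E
```

```text
5.25 [579.10834653 -19.99702366 288.88871022] [-3.13994688e+00  7.34940580e-04  8.64009797e-02] [-0.23968313  0.14406711 -3.85432864] 0.008680449368395049
(array([ 0.9,  0.8, 30.9]), array([-0.002,  0.001,  0.001]))
[[287.67606824 158.65277615]
 [287.38049963 145.88300787]]
227 88
```

View pics/s1c.png

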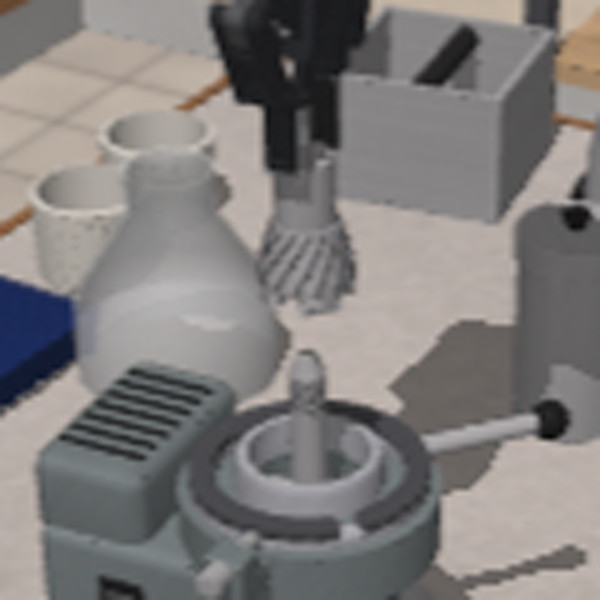

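The side view shows the cone (foot centre about crop 308) right above the shaft (about 307). I descend, watching the force.

play_rows(
  deltas=[1,0.8,15,0,0,0,0,1,0.8,30,0,0,0,0,1,0.8,35,0,0,0,0,1,0.8,38,0,0,0,0,1,0.8,41,0,0,0,0,1,0.8,44,0,0,0,0],
)

```text
clock: 6.05
eef_pos: [581.6, -19.7, 245.2]
tool_rot: [-3.14, -0.001, 0.088]
force: [0.2, -0.2, -4.4]
width: 26.6
gripper_force: 60.1
```

play_rows(
  deltas=[0,0,4,0,0,0,0,0,0,8,0,0,0,0,0,0,12,0,0,0,0,0,0,16,0,0,0,0,0,0,16,0,0,0,0],
)

```text
clock: 6.68
eef_pos: [581.1, -19.7, 228.7]
tool_rot: [-3.14, 0.0, 0.088]
force: [0.5, 0.6, -3.3]
width: 26.6
gripper_force: 60.1
```

play_rows(
  deltas=[0,0,8,0,0,0,0,0,0,16,0,0,0,0,0,0,24,0,0,0,0,0,0,32,0,0,0,0,0,0,40,0,0,0,0,0,0,48,0,0,0,0,0,0,48,0,0,0,0],
)

```text
clock: 7.55
eef_pos: [580.9, -19.6, 180.3]
tool_rot: [-3.14, 0.001, 0.088]
force: [0.6, -0.9, -3.6]
width: 26.6
gripper_force: 60.1
```

play_rows(
  deltas=[0,0,3,0,0,0,0,0,0,5,0,0,0,0,0,0,7,0,0,0,0,0,0,9,0,0,0,0,0,0,11,0,0,0,0,0,0,11,0,0,0,0],
)

```text
clock: 8.3
eef_pos: [581.3, -19.6, 169.9]
tool_rot: [-3.14, -0.0, 0.088]
force: [-0.7, -0.4, -3.4]
width: 26.4
gripper_force: 60.1
```

play_rows(
  deltas=[0,0,1,0,0,0,0,0,0,2,0,0,0,0,0,0,3,0,0,0,0,0,0,3,0,0,0,0],
)

```text
clock: 8.8
eef_pos: [581.5, -19.8, 167.8]
tool_rot: [-3.14, -0.001, 0.088]
force: [-2.7, -0.6, 4.8]
width: 26.7
gripper_force: 61.0
```

Contact force is seen at the expected home height. I release and rise straight up.

play_rows(
  deltas=[0,0,2,0,0,0,0.3,0,0,2,0,0,0,0.8,0,0,2,0,0,0,1,0,0,2,0,0,0,1,0,0,-20,0,0,0,1,0,0,-60,0,0,0,1,0,0,-110,0,0,0,1,0,0,-130,0,0,0,1],
)

```text
clock: 9.8
eef_pos: [583.0, -19.7, 300.1]
tool_rot: [-3.14, -0.006, 0.088]
force: [-0.4, -0.9, -1.5]
width: 85.2
gripper_force: 0.0
```

```bash
python3 - <<'E'
from h import *
get_image("wrist")
s=read_state();print(s["clock"],s["eef_pos"],s["tool_rot"],s["force"])
c,im=snap("wrist","w5.png")
print(project(c,[[581,-20.5,z] for z in(200,211,275)]))
x,y=map(int,project(c,[[581,-20.5,200]])[0])
cv2.imwrite("pics/w5c.png",cv2.resize(im[y-80:y+80,x-130:x+130],None,fx=3,fy=3,interpolation=cv2.INTER_CUBIC));print(x-130,y-80)
print(delta([454,349,260],0.55))
E
```

```text
9.85 [583.78938218 -19.74171119 301.70240005] [-3.1402649  -0.00849171  0.08783628] [ 0.68157537 -0.89018063  2.46305937]
[[321.04261341 198.06195575]
 [321.03745743 201.7261916 ]
 [320.99704949 230.41520311]]
191 118
(array([ -96.5, -378.6,   39.5]), array([ 0.   , -0.007, -0.462]))
```

View pics/w5c.png

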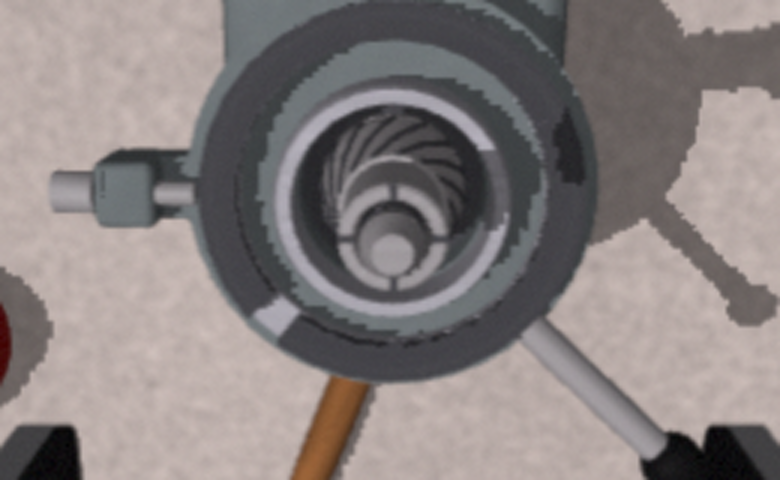

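The picture shows the cone seated, its marks aligned with the tool axes, and the lock pin level in the image, so grinder yaw ≈ 0.088. The spigot ring is centred at crop (391.5,202). I move to the carrier.

play_rows(
  deltas=[-15,-55,0,0,0,-0.1,1,-30,-115,10,0,0,-0.2,1,-46,-175,20,0,0,-0.3,1,-61,-235,30,0,0,-0.4,1,-77,-295,39,0,-0.007,-0.46,1,-92,-355,39,0,-0.007,-0.46,1,-96,-378,39,0,-0.007,-0.46,1,-96,-378,39,0,-0.007,-0.46,1,-96,-378,39,0,-0.007,-0.46,1],
)

```text
clock: 11.02
eef_pos: [453.0, 346.4, 257.7]
tool_rot: [-3.14, 0.007, 0.546]
force: [0.4, -0.1, -0.4]
width: 85.3
gripper_force: 0.0
```

```bash
cat > loc.py <<'E'
from h import *
def throat(c,im,p,zt):
    """centre of throat rim circle near p=(x,y) at height zt, by Hough on image region"""
    u=project(c,[[p[0],p[1],zt],[p[0]+29,p[1],zt],[p[0],p[1]+29,zt]]); r=np.linalg.norm(u[1:]-u[0],axis=1).mean()
    g=cv2.medianBlur(cv2.cvtColor(im,cv2.COLOR_BGR2GRAY),3)
    k=60;x0,y0=max(0,int(u[0,0])-2*k),max(0,int(u[0,1])-2*k)
    roi=cv2.resize(g[y0:y0+4*k,x0:x0+4*k],None,fx=3,fy=3,interpolation=cv2.INTER_CUBIC)
    out=[]
    for R0,n in((r,"outer"),(r*24.5/29,"inner")):
        h=cv2.HoughCircles(roi,cv2.HOUGH_GRADIENT_ALT,1.5,20,param1=120,param2=0.6,minRadius=int(3*R0*.93),maxRadius=int(3*R0*1.07))
        if h is None: print(n,"none");continue
        for q in h[0][:4]:
            uv=(q[:2]+.5)/3-.5+[x0,y0]; print(n,uv.round(1),(q[2]/3).round(1),R0.round(1),onplane(c,uv,zt)[0].round(1))
E
python3 - <<'E'
from loc import *
get_image("wrist");get_image("wrist")
s=read_state();print(s["clock"],s["eef_pos"],s["tool_rot"],abs(s["qd"]).max())
c,im=snap("wrist","w6.png"); throat(c,im,(454,349),70)
E
```

```text
11.125 [453.47050239 346.19856664 258.28172301] [-3.13989063  0.006148    0.54475661] 0.00769479318055173
outer [305.2 155.7] 28.3 28.1 [459.1 368.2  70. ]
inner [307.2 157.2] 23.9 23.7 [458.8 365.6  70. ]
```

```bash
python3 - <<'E'
from loc import *
t=camera_info("top");s=camera_info("side");w=camera_info("wrist")
P=[[459,366.5,70],[459,366.5,0],[454,349,70]]
print(project(t,P).round(1),project(s,P).round(1),project(w,P).round(1))
im=cv2.imread("pics/w6.png"); g=cv2.cvtColor(im,cv2.COLOR_BGR2GRAY)
print(g[156,240:380:2]); print(g[90:240:2,306])
for n,c in(("top0",t),):
    throat(c,cv2.imread(f"pics/{n}.png"),(459,366),70)
# spigot check from w5
E
```

```text
[[189.  192. ]
 [195.5 194.9]
 [194.9 193.9]] [[241.8 324.7]
 [244.5 347.4]
 [249.1 319.4]] [[306.8 156.7]
 [309.1 147.7]
 [318.8 169.5]]
[148 153 152 153 155 150 151 155 152 149 151 156 158 155 154 143 146 147
 147 146 147 134  68  57  69  85  86  88  87  84  82  89  89  87  87  85
  87  86  85 123 149 155 158 159 150 113 142 116  85  82  84  82  83  79
  84  89  89  87  85  88  93 143 159 154 154 156 157 155 150 149]
[155 158 158 154 150 149 149 150 152 153 133 131 152 122  72  73 131 149
 145  78 127 149 101  84  84  86  85  85  85  89  88  89  89  87  86  88
  88  87  85  87  85  74  63  65  70  77 138 143 144 142 123 157 157 151
 151 154 152 152 148 152 156 154 153  92  88  86  84  86  85  86  84  85
  84  90 126]
outer none
inner none
```

```bash
python3 - <<'E'
from h import *
print(delta([459,366.5,140],0.55))
E
```

```text
(array([ 15.8, -14. , 118.5]), array([-0.002,  0.006, -0.005]))
```

play_rows(
  deltas=[16,-14,50,0,0.006,-0.005,1,16,-14,105,0,0.006,-0.005,1,16,-14,118,0,0.006,-0.005,1,16,-14,118,0,0.006,-0.005,1,16,-14,118,0,0.006,-0.005,1],
)

```text
clock: 11.8
eef_pos: [459.8, 369.4, 142.9]
tool_rot: [-3.138, -0.005, 0.552]
force: [0.4, -0.0, -0.1]
width: 85.3
gripper_force: 0.0
```

```bash
python3 - <<'E'
from loc import *
s=read_state();print(s["clock"],s["eef_pos"],s["tool_rot"],abs(s["qd"]).max())
c,im=snap("wrist","w7.png"); throat(c,im,(459,366.5),70)
print(delta([459,366.5,38],0.55))
E
```

```text
11.8 [459.79630802 369.42697551 142.92364124] [-3.1381564  -0.00479003  0.55199113] 0.005720008017291611
outer [323.7 207.7] 38.6 39.9 [458.6 365.8  70. ]
inner [323.2 208.2] 33.6 33.7 [458.1 365.9  70. ]
(array([ -2.7,   2.6, 104.9]), array([-0.003, -0.005,  0.002]))
```

play_rows(
  deltas=[-3.5,2.7,40,0,-0.005,0,1,-3.5,2.7,80,0,-0.005,0,1,-3.5,2.7,104,0,-0.005,0,1,-3.5,2.7,104,0,-0.005,0,1,-3.5,2.7,104,0,-0.005,0,0.5,-3.5,2.7,104,0,-0.005,0,0,-3.5,2.7,104,0,-0.005,0,0,-3.5,2.7,104,0,-0.005,0,0,-3.5,2.7,104,0,-0.005,0,0],
)

```text
clock: 12.98
eef_pos: [458.5, 363.7, 38.1]
tool_rot: [-3.141, 0.002, 0.552]
force: [3.1, -6.3, 10.9]
width: 2.6
gripper_force: 55.2
```

The width reads 2.6 mm, which is not the 58 mm throat. I check before moving.

```bash
python3 - <<'E'
from loc import *
s=read_state();print(s["clock"],s["eef_pos"],s["tool_rot"],s["force"],s["width"],s["gripper_force"])
c,im=snap("side","s2.png"); old=cv2.imread("pics/side0.png")
w,iw=snap("wrist","w8.png")
print("tcp px side",project(c,[[458.5,364,38],[458.5,364,70]]).round())
def asc(a,n):  # coarse grey map
    g=cv2.resize(cv2.cvtColor(a,cv2.COLOR_BGR2GRAY),None,fx=1/n,fy=1/n,interpolation=cv2.INTER_AREA)
    for r in g: print("".join("%x"%(v//16) for v in r))
asc(old[290:380:,200:290],3); print(); asc(im[290:380,200:290],3); print(); asc(iw[150:400,220:440],7)
E
```

```text
12.975 [458.52723376 363.68197117  38.06983117] [-3.14081286e+00  2.21525000e-03  5.51814752e-01] [ 3.11026366 -6.34167159 10.93792206] 2.5810447629700124 55.180017091333866
tcp px side [[244. 335.]
 [243. 324.]]
bbbbbbbaabbbbbbbbabaaa54444443
bbbbbbbabbbbbbbbaabbaa44444444
aaaabbbbbbaabaabbbaaaa53444446
aaabbabbbbaaaabbbaaaaa83344547
babbbbbbbabbbbbbaabbaaa7444447
bbbbabbbbbbbbaaaaabaaaaa854446
abbbabaabbababbbaaaabaaaaa9878
aaaaabaaaaaabaaabaaaaabaaaaaa9
abaabaaaaaaaa999aaababbbaabaa9
aaaaaaaaaba9778888aabbbbabbba8
a9abaaaaaa967888889aaabaabbba8
a67aaabbba66778888888abaabbba8
a656aaabaa657788888658aabbbba9
96669aaaa98577778885689aabbba8
76667aaaa998666888657a8abbaaa8
66668aba997999a987658a89abbaa8
66669aba687888887766aa77abbba8
6667abbaaa8888887768aa78aabba8
6669aaaaaa988888777aa959aabba8
658abaaaaaa9888888aaa75abaaaa8
67aabaa99aaaa999a68a867aaaaaa9
69aaaaaa79aaaaaaa998669bbaabaa
8aaaaaaa889aaaaaa97768abbaabaa
aaaaaaaaa888888887778aaaaabbaa
aaaaaaabaa988888878aaaaaabbaba
bbaaaaaaaaaa99999aaaaaaaaaaaaa
aaaaaaaaaaaaaaaaaaaaaaaaaaaaba
aaaaaaaaaaaaaaabaaaaaaaaabaaba
aaabaaaaaaaaaaaaaaa
[... 1426 characters left out ...]
6666666674363455566666666666
4444666665334252432566666666566
4444456662124252421266776666666
4444444451134252431178aa7666666
444444444003425243019aaaaa97666
444444443112325232107aabaaaa766
4333444411111252111118abb977866
11113442111001910111038a7100135
11111101100001a1010000111001001
11110111000001a1000000000100000
11111110000001a1010000000111000
11111111111001a1011000001111110
1111111111101171010000000111111
1121111111101454100011000111121
1111111111101555100000000111168
111111111100155400000000001114a
1111111110001555100000000011102
1111111010000111000100100011000
0011011010000000000000110000000
0110010110000000000000000000000
0000000110010000000000000000000
0000000000000000000000000000000
```

The carrier has been shifted about 30 mm along the tool's -y, and one finger is inside the throat. I open part-way, rise out and measure again.

play_rows(
  deltas=[0,0,0,0,0,0,0.2,0,0,0,0,0,0,0.35,0,0,0,0,0,0,0.35,0,0,0,0,0,0,0.35,0,0,-20,0,0,0,0.35,0,0,-60,0,0,0,0.35,0,0,-110,0,0,0,0.6,0,0,-150,0,0,0,1,0,0,-150,0,0,0,1,0,0,-150,0,0,0,1],
)

```text
clock: 14.32
eef_pos: [456.9, 364.4, 186.1]
tool_rot: [-3.139, 0.005, 0.553]
force: [0.0, 0.3, -0.8]
width: 85.3
gripper_force: 0.0
```

```bash
python3 - <<'E'
from loc import *
get_image("wrist")
s=read_state();print(s["clock"],s["eef_pos"],s["tool_rot"],s["width"],abs(s["qd"]).max())
c,im=snap("wrist","w9.png"); throat(c,im,(443,391),70)
sd,si=snap("side","s3.png")
def asc(a,n):
    g=cv2.resize(cv2.cvtColor(a,cv2.COLOR_BGR2GRAY),None,fx=1/n,fy=1/n,interpolation=cv2.INTER_AREA)
    for r in g: print("".join("%x"%(v//16) for v in r))
asc(im[80:400,100:540],8)
E
```

```text
14.375 [456.58998995 364.12122063 185.53428894] [-3.13905438  0.00650384  0.55290734] 85.37743344512818 0.012298675059139145
outer [304.2 164.7] 34.7 34.6 [466.6 386.1  70. ]
inner [290.7 185.2] 28.7 29.3 [445.7 386.8  70. ]
9aaaaaaaaaaa9a99a99999a9aaaa987555559999aaaaaaaaaa9aaaa
aaaaaaaaaaaa9aaaa9a999a9999865555568aaaaaaaaaaaaaaaaaaa
aaaaaaaaaaa9a999aaa9a999999a9877789aa99aaaaaaaaaaaaaaaa
aaaaaaaaaaaaaaaaaa9a999999a99a999a9aaa9a9aaaaaa99aaaaa9
aaaaaaaaaaaaa9a999aa99a999999aaa99aa99a99aaaaaaaaaaaaaa
aaaaaaa99999aa9aa9a99999889999aaaaaaaa99aaaaaaaaaaa9aaa
aaaa9a9aa9aa9a9aa9999999787789a9aa99aa999aaa9aaaaaaaaaa
9aaaaaaaaaa999a9aaa9999969996699aaa9aaaaaaaaaaaa9aaaa9a
aaaaa9a9a999999a99a99997668996699aaaaaaa9aaaaaaa9aaaaaa
aaaaaa99a9999999999999877755785899aaa99aa9aa9aaa9aaaaaa
9aaa9a9999a99a9999999855567555569aa9999aaaaaaaaaa9aaaaa
999a99aa999a999a99998455558855559aa9a9aa9aaaaaaa9aaaaaa
9999a9999999999999996455559955558aaaa999aa9aaaaaa9aaaa9
a999a999999a999999996455559865558a9aa9aaaa99aa9aaaaaaaa
99999999999999a99999734555673456aa999a9a9a9999665689a9a
99999999a9999a9a9999954445675569aaa
[... 664 characters left out ...]
66555555557aa400002313aaa9a7
999985114200003aaa9aa98777777655555569aa600001420479aa9
999411002200007aa9a99a88654445658889aa9a9100013000028aa
99501100000002aaaaaaa996566654469aaaaaaaa6000000000029a
21000000000007999aa9a977889888559a9a9aaa991000000000001
000100000000399a9aaaa97899888885a9aaaaaa9a6000000000000
000100000000299999aaa98999988888a9aaaaaaaa5000000000000
111110000010049a9aaaa9888999888899aaaaa9970000000000110
111111000110016a9aa73333467886533335aaaa810000000001111
1111110000010018a973000000010000000179a9200000000001111
1111111000011002510000000000000000000143000000000001111
1111111000011000000000000000000000000000000000000001111
1579401100000000000000000000000000000000000000000015662
```

```bash
python3 - <<'E'
from h import *
im=cv2.imread("pics/w9.png"); f=im.astype(int); d=cv2.GaussianBlur((f[:,:,2]-f[:,:,0]).astype(np.float32),(5,5),0)  # R-B
def asc(g,n,s,o):
    g=cv2.resize(g,None,fx=1/n,fy=1/n,interpolation=cv2.INTER_AREA)
    for r in g: print("".join("%x"%int(np.clip((v+o)//s,0,15)) for v in r))
asc(d[90:260,200:440],5,3,15)
print()
g=cv2.cvtColor(im,cv2.COLOR_BGR2GRAY).astype(np.float32);asc(g[90:260,200:440],5,12,0)
c=camera_info("wrist");print(project(c,[[459,366,70],[443,391,70],[443,391,0]]))
E
```

```text
aaaaaaaaaaaaaaaaaaaaaaaa9887877777889aaaaaaaaaaa
aaaaaaaaaaaaaaaaaaaaaaaaa9988877889aaaaaaaaaaaaa
aaaaaaaaaaaaaaaaaaaaaaaaaaaaa9999aaaaaaaaaaaaaaa
aaaaaaaaaaaaaaaaaaaaaaaaaaaaaaaaaaaaaaaaaaaaaaaa
aaaaaaaaaaaaaaaaaaaaaaaaaaaaaaaaaaaaaaaaaaaaaaaa
aaaaaaaaaaaaaaaaaaaaaaaaaaaaaaaaaaaaaaaaaaaaaaaa
aaaaaaaaaaaaaaaaaaa9aaaaaaaaaaaaaaaaaaaaaaaaaaaa
aaaaaaaaaaaaaaa98654568aaaaaaaaaaaaaaaaaaaaaaaaa
aaaaaaaaaaaaaa743333333579aaaaaaaaaaaaaaaaaaaaaa
aaaaaaaaaaa99533333333333589aaaaaaaaaaaaaaaaaaaa
aaaaaaaaaaa953333333333333689aaaaaaaaaaaaaaaaaaa
aaaaaaaaaaa6333333333333333689aaaaaaaaaaaaaaaaaa
aaaaaaaaaa83333333334433333478aaaaaaaaaaaaaaaaaa
aaaaaaaaaa533333344433443333789aaaaaaaaaaaaaaaaa
aaaaaaaaa9333335777775334443678aaaaaaaaaaaaaaaaa
aaaaaaaaa83333577777777334335789aaaaaaaaaaaaaaaa
aaaaaaaaa83334687777889634335789aaaaaaaaaaaaaaaa
aaaaaaaaa8333467777788a944444778aaaaaaaaaaaaaaaa
aaaaaaaaa9333457777778a943435778aaaaaaaaaaaaaaaa
aaaaaaaaaa433447777778a833336778aaaaaaaaaaaaaaaa
aaaaaaaaaa7334457788788433447789aaaaaaaaaaaaaaaa
aaaaaaaaaa943444467775433445778aaaaaa9aaaaaaaaaa
aaaaaaaaaaa83344444444
[... 1620 characters left out ...]
b446779dddddccdddddddddd
ddddddcddddcca555556777b976778cddddd9778abcba99a
dddcddddddcdcc96555677aa7679bddddddd877777777798
dddccddcdddddcbb87779bba78bdcddddddd877777777872
ddccdddcddddcdccbbbbbbbbcddddddddddd977777776322
cdccdddddddddddddccccddddddddddddddc977777762122
ddddddddcccdddddddddddddddddddddddddca9777721222
ddddddddddddddcddddddddddddddddddddddddcba512222
dcdddddddddddddddddddddddddddddddddddddddc422222
ddddddcdddddddddddddddddddddddddddddddddcb334443
ddddddddddddddddcddddba9abcddddddddddddcda344543
ddcdcddddddddddddddc987777779bccdddddcddda345443
ccbcddddddddddddddb8887766667778acdddddddc344433
[[320.06580923 184.74254491]
 [284.72846648 185.28566115]
 [291.64236718 169.10254963]]
```

The R−B map separates the carrier from the table cleanly. The Hough inner circle (290.7,185.2) matches the rim, and the "outer" one was shading. I move above it and refine.

```bash
python3 - <<'E'
from h import *
print(project(camera_info("side"),[[445.7,386.8,70]]),delta([445.7,386.8,140],0.55))
E
```

```text
[[241.4376772  334.78425901]] (array([  3. , -24.9,  45.3]), array([-0.003,  0.007,  0.003]))
```

play_rows(
  deltas=[3,-25,25,0,0.007,0.003,1,3,-25,45,0,0.007,0.003,1,3,-25,45,0,0.007,0.003,1,3,-25,45,0,0.007,0.003,1],
)

```text
clock: 14.98
eef_pos: [446.9, 387.4, 141.8]
tool_rot: [-3.139, -0.003, 0.549]
force: [-0.2, -0.0, 0.4]
width: 85.0
gripper_force: 0.0
```

```bash
cat >> loc.py <<'E'
def cmap(im,x0,x1,y0,y1,n=5):
    g=cv2.cvtColor(im,cv2.COLOR_BGR2GRAY)[y0:y1,x0:x1]
    for r in cv2.resize(g,None,fx=1/n,fy=1/n,interpolation=cv2.INTER_AREA): print("".join("%x"%(v//13) if v<208 else "f" for v in r))
E
python3 - <<'E'
from loc import *
get_image("wrist");get_image("wrist")
s=read_state();print(s["clock"],s["eef_pos"],s["tool_rot"],abs(s["qd"]).max())
c,im=snap("wrist","w10.png"); throat(c,im,(445.7,386.8),70)
print(project(c,[[445.7,386.8,70]]))
cmap(im,235,405,120,270)
E
```

```text
15.075 [447.23922552 387.71379438 142.4459842 ] [-3.13859046 -0.00404212  0.54913234] 0.006382968522506404
outer [322.7 207.7] 38.8 40.0 [445.8 384.8  70. ]
inner [320.7 205.2] 33.7 33.8 [446.6 387.   70. ]
inner [321.2 192.7] 33.6 33.8 [454.8 391.6  70. ]
[[320.23034497 206.33228926]]
cccccccccccccccccccccbcccccccccbcc
cccccccccccccccccccccbcbccccdccccc
cdcccccccccbccccccccccccccccdccccc
ccccccccbccbcca98888abcccccccccccc
cccccbcccccba9abbbbb988bcccccccccc
ccccccccbcbabccc958bbba779bccccccc
ccccccccbbbbccbba58bbbbb868bcccccc
ccccccccbbccccccbbbbbbbbb877cccccd
cccccccccccccca86667abbbbb868ccccc
ccccccccccccb8767765568bbca77acccc
cccccccccccb88abbbba865668b869cccc
cccccbcbccb99b977778ab75667878cccc
cccccccbbbbaa77677767bb86666669ccc
ccccccccccbb76666677bccb7666678ccc
cccccccbccb766666677ccca9666677ccc
cccccccbbba566666668ccc8a666667bcc
cccccccbcb9466666678cca7b766667ccd
cccccccbbb9456677767bc87a766777ccc
cbbcccbbb99445677777a876b666777799
ccbcccccb7b5455666677756b467777777
ccccccccbbb75555556676467666777777
cccccccccbbb6555556665566776777667
ccccccccccbba655566655669b96777777
ccccccccccccbb976676669cccb9877677
ccccccccccccccbbbbb9accccccccca987
ccccccbccccccccccccccccccccccccccb
cccccccccccccccccccccccccdcccccdcc
cccccccccccccccccccccccccccccccccc
ccccccccccccccccccccccccccccccdccc
ccccccccccccccccccccccccccdccccccc
```

```bash
python3 - <<'E'
from h import *
print(delta([446,386,40],0.55))
E
```

```text
(array([ -2.4,   1.2, 102.5]), array([-0.003, -0.004, -0.001]))
```

play_rows(
  deltas=[-2,1,30,0,0,0,1,-2,1,60,0,0,0,1,-2,1,85,0,0,0,1,-2,1,102,0,0,0,1,-2,1,102,0,0,0,1,-2,1,102,0,0,0,1],
)

```text
clock: 15.88
eef_pos: [446.1, 386.7, 40.7]
tool_rot: [-3.138, -0.004, 0.55]
force: [-0.5, -0.1, 0.3]
width: 85.3
gripper_force: 0.0
```

```bash
python3 - <<'E'
from loc import *
s=read_state();print(s["clock"],s["eef_pos"],s["tool_rot"],abs(s["qd"]).max(),s["force"],s["width"])
c,im=snap("wrist","w11.png"); throat(c,im,(446,386),70)
print(project(c,[[446,386,70]]))
cmap(im,120,520,150,400,8)
E
```

```text
15.875 [446.11041264 386.70834257  40.66158787] [-3.13832208 -0.00444893  0.54968574] 0.008545304694246289 [-0.52504639 -0.0592497   0.3335831 ] 85.27420915921493
outer [318.7 260.7] 65.5 64.7 [449.1 388.8  70. ]
inner [321.2 273.2] 55.0 54.7 [444.4 384.7  70. ]
inner [319.2 241.7] 54.8 54.7 [456.9 393.3  70. ]
[[320.50415351 269.08266201]]
ccccccccccccccccccccca8888778bcccccccccdcccccccccc
cccccccccccccccccccb9abbbabba77abccccccccccccccccc
cccccccccccccccccbbabccb749bbba769cccccccccccccccc
cccbcccccccccccccbbccbbba7abbbba879ccccccccccccccc
cccccccccccccccccbccccbba9abbbbbb77accccccccddcccc
ccccccccccccccccccccca7666558abbba77cccccccccccccc
cccccccccccccccccccca76666555578ab86accccccccccccc
ccccccccbcccccbcbbba77789987555667879ccccccccccccc
cccccccccccccccbbbb88bba99abb75666767bccdc987789cc
cccccccccccccccbbba9b9766779cb9566667acb9777777778
cccccccccccccccbbbab7666667789a9666667787777766667
cccccccccccccccbbbb666666677766b866677777677766777
cccccccccccccccbbb94566777677648a66777776777777777
cccccccccb98bccbb964467777777556b66777566667776776
ccccccccb630acccb754456677665465666777214677776777
ccccccb654109cccc754455555555554666777103436767667
cbcccc4352008cccc8545555555555456aa976000341677767
ccccc52530007cccca655555555555458cccb9000143167676
cccc615400007ccccc86555555555556bcccca000024226652
ccb7145100008ccccdc755555555556adccccc100004413521
b51111510002cccccccb8655555567bcdccccc600004310111
311111110007cccccccccb976678acccccccccb10001111111
11111111002cccccccccccccccccccccdcccccc60010111111
11111111108ccccccccccccccca87788abcccccb1100110001
11111111119cccccccccccccb87776666779accc2110100011
11111111112bcccccccccccb87777666667777851001110011
112111111114ccccc87778a878765433356777411111111111
1121111111116ccca110010122111100036765100111111111
11121111111118721000001110000001001351110111111111
11121111111111111100011101100110111111011111111111
88112111111111011111111111111010110001111111011169
```

```bash
python3 - <<'E'
from h import *
c=camera_info("wrist");s,r=tool()
for q in[(x,y,z) for y in(-42,42) for z in(-10,-32) for x in(-11,11)]: print(q,project(c,[s["eef_pos"]+r.apply(q)]).round()[0])
E
```

```text
(-11, -42, -10) [237. 270.]
(11, -42, -10) [234. 230.]
(-11, -42, -32) [225. 293.]
(11, -42, -32) [221. 248.]
(-11, 42, -10) [403. 270.]
(11, 42, -10) [406. 230.]
(-11, 42, -32) [414. 293.]
(11, 42, -32) [418. 248.]
```

The observed fingertips project at roughly tool z −32, just about at rim height, so the earlier closing slid over the rim. I go 18 mm lower before closing.

play_rows(
  deltas=[0,0,9,0,0,0,1,0,0,18,0,0,0,1,0,0,18,0,0,0,1,0,0,18,0,0,0,0.75,0,0,18,0,0,0,0.6,0,0,18,0,0,0,0.4,0,0,18,0,0,0,0,0,0,18,0,0,0,0],
)

```text
clock: 16.92
eef_pos: [445.7, 386.4, 22.3]
tool_rot: [-3.139, -0.004, 0.55]
force: [-0.7, -1.7, 5.8]
width: 55.6
gripper_force: 65.1
```

Gripped (55.6). I lift.

play_rows(
  deltas=[0,0,-10,0,0,0,0,0,0,-40,0,0,0,0,0,0,-90,0,0,0,0,0,0,-145,0,0,0,0,0,0,-200,0,0,0,0,0,0,-245,0,0,0,0,0,0,-250,0,0,0,0,0,0,-250,0,0,0,0],
)

```text
clock: 17.92
eef_pos: [444.5, 384.3, 270.5]
tool_rot: [-3.139, -0.0, 0.55]
force: [-0.5, -0.1, -5.5]
width: 55.8
gripper_force: 65.6
```

```bash
python3 - <<'E'
from loc import *
get_image("wrist");get_image("wrist")
s,r=tool();print(s["clock"],s["eef_pos"],s["tool_rot"],abs(s["qd"]).max(),s["force"],s["width"])
c,im=snap("wrist","w12.png"); zt=s["eef_pos"][2]+47.7
p=s["eef_pos"]; throat(c,im,p[:2],zt)
print("tcp axis px",project(c,[[p[0],p[1],zt]]))
cmap(im,220,420,190,400,6)
# spigot from w5
E_=np.eye(4);E_[:3,:3]=r.as_matrix();E_[:3,3]=p; X=np.linalg.inv(E_)@c["T"]
F=np.eye(4);F[:3,:3]=R.from_euler("xyz",[-3.1402649,-0.00849171,0.08783628]).as_matrix();F[:3,3]=[583.789,-19.742,301.702]
c5=dict(c);c5["T"]=F@X
print("spigot",onplane(c5,(321.2,185.0),155),"shaft",onplane(c5,(321,202.3),211))
print(delta([581,-20,272],0.09))
E
```

```text
18.025 [444.06548024 383.95482933 269.26057635] [-3.13970288e+00  2.03893617e-03  5.49878384e-01] 0.005344055965861035 [-0.58995108 -0.59254086 -4.53098616] 55.66492629541317
outer [319.7 297.7] 73.6 72.7 [441.3 382.  317. ]
inner [319.2 290.7] 60.7 61.5 [443.9 383.8 317. ]
tcp axis px [[319.04740552 290.13202625]]
cdcddccccccccccbaabccccccccc97777
ddcdccccccccb87666667accccccc9777
ddcccdcdccc977766665557aaccccb776
dcdccccccc877776666555557799cc973
dcccccccc877776666655555697779a72
cdcccccca7777899a9987555567777972
ddcccccc878accccccccca85556666682
dcccccca8accbbca8889acca756766686
cdccccc9bcbbcdd98887779cb8577778b
ddccccbbcbcdddc999998867bc766778d
ddb652acaaddddc9a88887767bb52559c
cc8533cb57ddddba99aa998757c91459c
525517b755adddc9aa97778755ac42552
14531665556bddba97788755557b71443
255116645556adca8bbbb955555660244
45301665555557a8bbb96555555650144
541006655555555555555555554650024
351006655555555555555555555650026
141005655555555555555555555640024
111004755555555556555555555730011
111007765555555555555555556750011
11101c965555555555555555566aa0011
11104dc86555555555555555668dd2111
11108ddc866555555555555668ddd6111
1111bdddc9667655555556679cddda111
1113cddddcbaca876666779bdddddc111
1111bcdddddddcccab9aacddddddda111
11118dddddddddddddddddddddcdd6111
11114da9a9aacddddddddcaaaa9bd2111
11111c2111111257997421111115a1111
111114111111111111111111111141111
111111111111111111111111111111111
111111111111111111111111111111111
111110111111111111111111111001111
110101111111111111111111111001011
spigot [[581.28024246 -20.74886245 155.        ]] shaft [[580.27756559 -20.69216609 211.        ]]
(array([-94.5, 416. ,  -3.3]), array([-0.001,  0.002,  0.46 ]))
```

play_rows(
  deltas=[-12,50,-3,0,0,0.06,0,-25,107,-3,0,0,0.12,0,-38,165,-3,0,0,0.2,0,-51,223,-3,0,0,0.28,0,-65,285,-3,0,0,0.36,0,-79,345,-3,0,0,0.46,0,-90,395,-3,0,0,0.46,0,-94,416,-3,0,0,0.46,0,-94,416,-3,0,0,0.46,0,-94,416,-3,0,0,0.46,0],
)

```text
clock: 19.32
eef_pos: [581.7, -16.2, 272.4]
tool_rot: [-3.136, 0.001, 0.092]
force: [-0.6, 0.3, -4.6]
width: 55.7
gripper_force: 65.9
```

```bash
python3 - <<'E'
from h import *
get_image("side");get_image("side")
s=read_state();print(s["clock"],s["eef_pos"],s["tool_rot"],abs(s["qd"]).max(),s["force"],s["width"]);print(delta([581.2,-20.3,200],0.09))
E
```

```text
19.425 [581.98589104 -16.15553748 272.9245546 ] [-3.13640261e+00 -3.49944665e-04  9.30759928e-02] 0.0071640273380215065 [ 0.3066953   0.11087773 -4.34173089] 55.74547966936026
(array([-1.2,  4.4, 72.9]), array([-0.005, -0.   ,  0.003]))
```

play_rows(
  deltas=[-1.2,4.2,0,-0.004,0,0.003,0,-1.2,4.2,20,-0.004,0,0.003,0,-1.2,4.2,40,-0.004,0,0.003,0,-1.2,4.2,60,-0.004,0,0.003,0,-1.2,4.2,73,-0.004,0,0.003,0,-1.2,4.2,73,-0.004,0,0.003,0,-1.2,4.2,73,-0.004,0,0.003,0],
)

```text
clock: 20.3
eef_pos: [582.4, -22.6, 201.0]
tool_rot: [3.141, -0.003, 0.087]
force: [0.2, -0.1, -5.1]
width: 56.0
gripper_force: 65.9
```

```bash
python3 - <<'E'
from h import *
s=read_state();print(s["clock"],s["eef_pos"],s["tool_rot"],abs(s["qd"]).max(),s["force"]);print(delta([581.2,-20.3,181],0.09))
E
```

```text
20.3 [582.42205829 -22.57294927 201.03966054] [ 3.14122357e+00 -2.77925571e-03  8.68981124e-02] 0.0072464172444356234 [ 0.17173593 -0.14993812 -5.06425877]
(array([-1.1, -2.4, 20. ]), array([ 0.   , -0.003, -0.003]))
```

play_rows(
  deltas=[-1,-1.8,0,0,-0.003,0,0,-1,-1.8,0,0,-0.003,0,0,-1,-1.8,0,0,-0.003,0,0,-1,-1.8,0,0,-0.003,0,0],
)

```text
clock: 20.8
eef_pos: [580.6, -21.0, 200.3]
tool_rot: [3.141, 0.002, 0.087]
force: [0.6, -0.5, -4.4]
width: 55.8
gripper_force: 65.9
```

```bash
python3 - <<'E'
from h import *
for i in range(4):
    s=read_state();print(s["clock"],s["eef_pos"],s["tool_rot"],s["force"]);get_image("side")
E
```

```text
20.8 [580.59910379 -20.96224992 200.32983694] [3.14137848e+00 1.67976228e-03 8.66914926e-02] [ 0.64756238 -0.45378401 -4.40268392]
20.85 [580.59542824 -20.95441838 200.30203881] [3.14142157e+00 1.70095557e-03 8.66745846e-02] [-0.50573965  0.21146449 -4.86430931]
20.9 [580.56676654 -20.96401498 200.24975346] [3.14138917e+00 1.80388889e-03 8.66936642e-02] [ 0.48323329  1.10943305 -4.32486392]
20.95 [580.54320447 -20.921433   200.22609666] [3.14144496e+00 1.88286275e-03 8.67521323e-02] [-0.16100954 -0.18993584 -4.77092625]
```

play_rows(
  deltas=[0.6,-0.5,8,0,0,0,0,0.6,-0.5,16,0,0,0,0,0.6,-0.5,22,0,0,0,0,0.6,-0.5,24,0,0,0,0,0.6,-0.5,26,0,0,0,0,0.6,-0.5,26,0,0,0,0],
)

```text
clock: 21.75
eef_pos: [581.1, -20.4, 174.2]
tool_rot: [3.141, 0.002, 0.087]
force: [-0.4, -0.1, -4.1]
width: 55.9
gripper_force: 66.0
```

play_rows(
  deltas=[0,0,2,0,0,0,0,0,0,4,0,0,0,0,0,0,6,0,0,0,0,0,0,8,0,0,0,0,0,0,10,0,0,0,0,0,0,10,0,0,0,0],
)

```text
clock: 22.5
eef_pos: [580.9, -20.4, 164.0]
tool_rot: [3.141, 0.002, 0.087]
force: [-0.0, 0.1, -5.1]
width: 55.7
gripper_force: 66.0
```

play_rows(
  deltas=[0,0,2,0,0,0,0,0,0,4,0,0,0,0,0,0,5,0,0,0,0,0,0,6,0,0,0,0,0,0,7,0,0,0,0,0,0,8,0,0,0,0,0,0,8,0,0,0,0],
)

```text
clock: 23.38
eef_pos: [580.9, -20.5, 157.4]
tool_rot: [3.141, 0.002, 0.087]
force: [-3.5, -0.4, 4.7]
width: 55.7
gripper_force: 67.0
```

The height and force match the home position. I release and rise.

play_rows(
  deltas=[0,0,7.5,0,0,0,0.7,0,0,7.5,0,0,0,0.9,0,0,7.5,0,0,0,1,0,0,7.5,0,0,0,1,0,0,-15,0,0,0,1,0,0,-50,0,0,0,1,0,0,-100,0,0,0,1,0,0,-130,0,0,0,1,0,0,-130,0,0,0,1],
)

```text
clock: 24.5
eef_pos: [583.1, -20.3, 289.1]
tool_rot: [3.141, -0.004, 0.087]
force: [-0.2, 0.1, -1.0]
width: 85.5
gripper_force: 0.0
```

```bash
python3 - <<'E'
from loc import *
get_image("wrist");get_image("wrist")
s,r=tool();print(s["clock"],s["eef_pos"],s["tool_rot"],abs(s["qd"]).max(),s["force"])
c,im=snap("wrist","w13.png"); throat(c,im,(581.3,-20.4),205)
print(project(c,[[581.3,-20.4,205],[581.3,-20.4,135]]))
cmap(im,220,420,110,270,5)
m=np.uint8(cv2.cvtColor(im,cv2.COLOR_BGR2GRAY)<25)*255
b=project(c,[[494,-127,141.5]])[0];print("ball exp",b)
x,y=map(int,b);n,l,st,ce=cv2.connectedComponentsWithStats(m[y-30:y+30,x-35:x+35])
for i in range(1,n):
    if st[i,4]>40: print(st[i],ce[i]+[x-35,y-30],onplane(c,ce[i]+[x-35,y-30],141.5))
cmap(im,x-40,x+40,y-40,y+40,4)
E
```

```text
24.6 [580.91409407 -20.3065908  285.89754861] [3.14147162e+00 2.24076073e-03 8.68151954e-02] 0.02172891365716997 [-1.03252789  0.57890613 -1.83783028]
outer [311.2 176.2] 39.3 38.7 [598.8 -12.1 205. ]
outer [306.2 184.7] 38.8 38.7 [592.1  -9.  205. ]
inner [320.2 198.7] 32.2 32.7 [582.3 -20.2 205. ]
inner [320.2 185.2] 31.8 32.7 [592.6 -19.3 205. ]
[[320.36280315 200.00277052]
 [320.42141808 179.5635692 ]]
dddddddd9989999988877778886557876777779d
dddddddda889988765555555567755566777777a
dddddddda8998755555555555555765467777777
ddddeddda8986555556676555555556467777777
ddeddddda8855555677776555555555567777777
dddddddda85555579bccccb97555555577777777
dddddddc8655559cddda5addca65455557777777
ddddddd965555adddddb7bdddcb7445557777777
ddddedc85555addddddcccb999aa744335777777
ddeddea75559ddddda7655667777753335777777
dddddd96556ddddc867787656777764234677777
95555785559dddc89bcbbcca6677775233677777
7774477555cdddabc865567ab667775333577777
9885675555cddcba556655555767776323577779
8888bb7556dddcb457ab7b85447777633457777b
8885577556dddc735b7545a84367776334677778
9999dd9556cddc537968755b4367776235
[... 479 characters left out ...]
deddddddddddbba9ddd
dedddddddddeddc775addddeddddddddddcba9dd
edddddeddeeded9776cddddddddddddddddcba9b
eddddddeeeeddd7768ddddddddddddddddddcba4
ball exp [418.63315994 274.77338739]
[  26   17   44   43 1122] [433.30748663 284.20409982] [[ 484.69132421 -143.73929547  141.5       ]]
a8bdddddddddddddeddd
ba8bdddddddddddddddd
bba8bdddddddeddeeddd
cbba8bdddddddddedddd
dcbca8bddddeddeddddd
ddcbca8addddddddeedd
ddddbcb8addd86888cdd
dddddbcb888a112557dd
ddddddbcb71100135578
dddddedaa31100014554
ddddddd7111100002454
dddddddb211100001355
dddddddda43200000145
dddddeddddd500000124
ddddddddddd400000002
ddddddddddd300000001
ddddddedddd400000000
edddddddddd600000000
dddddddeeed900000000
ddddddddeddd30000010
```

The carrier's inner rim at (320.2,198.7) maps to (582.3,−20.2), so it is home. The lever is at world angle −2.26 and has to reach −3.05 (turn 0.80). I plan the lever grip.

```bash
python3 - <<'E'
from h import *
print(delta([510.5,-106.9,200],0.884))
E
```

```text
(array([-76.9,  80.2,  85.5]), array([-0.001,  0.004, -0.797]))
```

play_rows(
  deltas=[-38,40,0,0,0.004,-0.18,0.35,-77,80,0,0,0.004,-0.36,0.35,-77,80,20,0,0.004,-0.54,0.35,-77,80,50,0,0.004,-0.72,0.35,-77,80,80,0,0.004,-0.797,0.35,-77,80,85,0,0.004,-0.797,0.35,-77,80,85,0,0.004,-0.797,0.35,-77,80,85,0,0.004,-0.797,0.35],
)

```text
clock: 25.65
eef_pos: [512.1, -106.7, 202.3]
tool_rot: [3.14, -0.003, 0.883]
force: [0.2, 0.5, 1.0]
width: 29.7
gripper_force: 0.0
```

```bash
python3 - <<'E'
from loc import *
get_image("wrist");get_image("wrist")
s,r=tool();print(s["clock"],s["eef_pos"],s["tool_rot"],abs(s["qd"]).max(),s["width"])
c,im=snap("wrist","w14.png")
A=np.array([581.5,-20.3,141.5]);u=np.array([np.cos(-2.258),np.sin(-2.258),0])
print(project(c,[A+k*u for k in(70,112,138)]).round())
cmap(im,200,440,130,380,7)
print(delta([510.5,-106.9,127],0.884))
E
```

```text
25.75 [ 512.04581766 -106.72204397  202.33285243] [ 3.13958528e+00 -3.05625479e-03  8.83519429e-01] 0.0038964804324646495 29.9400492054803
[[318. 149.]
 [318. 210.]
 [318. 245.]]
877756cedb97655555555556777777777d
776568cddddb97769856567777777777ad
5569cdddddddc436c936777777777778dd
69cddddddddddc45c95777777777778cdd
cdddddddddddddc7c9b97777777779dddd
dddddddddddddddcc9cdca87778acddddd
dddddddddddddddcc9ccdddc79ddddeddd
dddddddddddddddcc9cddddc7adddddded
dddddddddddddddcc9cedddc7addddddee
dddddddddddddddcc9cdeddd7bdddedddd
dddddddddddddddcc9cddddd8bddddddde
dddddddddddddddcc9cdddec7bdddddddd
ddddddddeddddddcc9cddddc7beddddeed
dddddddddddddddcc9cdddeb7bddddedde
dddddddddddddddab9adddd879b8bdd99c
ddddddddddddddc2112dddea89877ab877
ddddddddddbbcdb1211cedbbcc77777777
dddddddddc647dd4115ded368b77777777
dddddedc66636ddd99dddd356547777777
ddddddd515616ddddddedd236316b87777
ddddddc226516ddddddded226514dca777
dddddd7136406db999bddd216621add977
ddddda21253059998778cd2176214bdc77
ddde81211230599988767a31711212bdc8
4dca311111107999877667311111115bdb
1311111111119deffeb767411111111123
111111111112eaaffffe87511111111111
11111111111288bffffed8611111111111
22211111111367bfffebbb711111111111
222111111124667abbaaac832111111111
2221111111a6667899aaadcc6111111111
1111111111c9668899aabddd7111111111
1111111111bd778899aadddd7111111111
111111111133335789a975332111111111
1421112111111111111111111111111141
1a11111111111111111111111111111137
(array([-1.3, -1.1, 75.2]), array([ 0.002, -0.003, -0.   ]))
```

The bar runs vertically at column ≈318, between the fingers, as predicted. I descend round it and loosely narrow the grip.

play_rows(
  deltas=[-1.3,-1,30,0,-0.003,0,0.35,-1.3,-1,55,0,-0.003,0,0.35,-1.3,-1,75,0,-0.003,0,0.35,-1.3,-1,75,0,-0.003,0,0.25,-1.3,-1,75,0,-0.003,0,0.22,-1.3,-1,75,0,-0.003,0,0.22],
)

```text
clock: 26.55
eef_pos: [510.7, -107.1, 127.4]
tool_rot: [3.139, -0.0, 0.884]
force: [-0.2, 0.3, 0.1]
width: 18.9
gripper_force: 0.0
```

play_rows(
  deltas=[0.6,-11.2,0,0,0,0.1,0.22,2.2,-22.3,0,0,0,0.2,0.22,5,-33.1,0,0,0,0.3,0.22,8.8,-43.6,0,0,0,0.4,0.22,13.7,-53.7,0,0,0,0.5,0.22,19.6,-63.2,0,0,0,0.6,0.22,26.3,-72.2,0,0,0,0.7,0.22,34,-80.3,0,0,0,0.8,0.22,34,-80.3,0,0,0,0.8,0.22,34,-80.3,0,0,0,0.8,0.22],
)

```text
clock: 27.8
eef_pos: [469.8, -30.1, 126.8]
tool_rot: [3.141, -0.001, 0.085]
force: [-0.1, -0.1, 0.1]
width: 18.9
gripper_force: 0.0
```

```bash
python3 - <<'E'
from h import *
get_image("wrist")
s,r=tool();print(s["clock"],s["eef_pos"],s["tool_rot"],s["force"],s["width"])
print(delta([469.9,-30.1,127],0.088), np.arctan2(*(s["eef_pos"][:2]-[581.5,-20.3])[::-1]))
E
```

```text
27.85 [469.70607785 -30.31793382 126.65259202] [ 3.14054770e+00 -5.04014262e-04  8.44358403e-02] [-0.18821356 -0.41848726 -0.47158853] 18.658472533892585
(array([ 0.2, -0.2, -0.3]), array([ 0.001, -0.001, -0.004])) -3.052220645244863
```

play_rows(
  deltas=[0,0,0,0,0,0,0.1,0,0,0,0,0,0,0,0,0,0,0,0,0,0,0,0,0,0,0,0,0],
)

```text
clock: 28.35
eef_pos: [469.3, -29.8, 126.3]
tool_rot: [3.141, 0.0, 0.084]
force: [0.2, 0.1, -0.1]
width: 0.0
gripper_force: 0.0
```

```bash
python3 - <<'E'
from h import *
s,r=tool();print(s["clock"],s["eef_pos"],s["tool_rot"],s["force"],s["width"], np.arctan2(*(s["eef_pos"][:2]-[581.5,-20.3])[::-1]))
E
```

```text
28.35 [469.34797127 -29.82825012 126.3232209 ] [3.14078627e+00 3.38055176e-04 8.37948424e-02] [ 0.21108007  0.06610507 -0.11188122] 0.0033340982137937286 -3.056837840984496
```

The fingers closed on nothing, so they passed over the bar. I rise a little and look for the lever.

play_rows(
  deltas=[0,0,-40,0,0,0,0,0,0,-75,0,0,0,0.35,0,0,-75,0,0,0,0.35,0,0,-75,0,0,0,0.35],
)

```text
clock: 28.85
eef_pos: [468.9, -29.6, 201.0]
tool_rot: [3.141, 0.001, 0.084]
force: [-1.0, -0.1, -0.5]
width: 30.0
gripper_force: 0.0
```

```bash
python3 - <<'E'
from loc import *
get_image("wrist")
s,r=tool();print(s["clock"],s["eef_pos"],s["tool_rot"],s["width"])
c,im=snap("wrist","w15.png")
A=np.array([581.5,-20.3,141.5])
for t in(-2.258,-2.65,-3.053): print(project(c,[A+k*np.array([np.cos(t),np.sin(t),0]) for k in(65,112,138)]).round().tolist())
cmap(im,200,520,100,300,7)
E
```

```text
28.9 [468.59297105 -29.62272624 200.55749245] [3.14099891e+00 2.03690197e-03 8.38712121e-02] 30.10734032219544
[[394.0, 107.0], [442.0, 158.0], [466.0, 185.0]]
[[360.0, 130.0], [386.0, 195.0], [399.0, 228.0]]
[[321.0, 138.0], [321.0, 207.0], [321.0, 243.0]]
dddddb9cdb557accddccb975555687777a77addddddded
ddddddb9c655556899998755555bb879cdb77bdddca998
ddddded586555555556555555668bb9cdddb88cc877777
dddeeed248755555555555557724abb9cdddc888777777
ddddddd222687655555556774115cabb9ddcc977777777
eddeddd97778aa9888889a85555adcabbaa77777777777
ddedddddddededdcccccdddddddddcaaba877777777777
ddddddeddddddddddddddddddddddd97aba77777777777
dddddedddddddddddddddddddddddd977aa67777777777
deedddddddddec758cddddddddddddcbcb666777777777
ddddddeeeeddda766cddddddddddddddddb66502777777
ddddedddddddd7759ddddddddcddddddddd931107baccc
ddeedddddddec775bdddddddddddddddddd900107ddddd
eddddddddedd9767dddddddddddddddddddc3003cddedd
dddddddddddd775addddddddddddddddddddd99ddddddd
dddddddedddb766cdddddddddddddddddddddddddcba99
ddddddddddd9859ddddddddddddddddddddddddb876677
ddddddedddd875bddddddddddddddddddddddda8777666
dddddedddcb868ddddddddddddddddddddddda8888778a
dddddeddc6775addddddddddddddddddddddd998889dff
ddddddddcb97569dddddddccddddddddddddb9998bffff
dddeddddbb5457addddddd457dddddddddddb999bfffff
dddddddc874258cddddddd2458adddddddddc99aeefffe
ddddddd6134148dddddddd23421addddddddd99bbaffd9
ddddddc214413bdddddddd214415dddddddddc9ca89a88
dddddd7124305ddddddddd214411bdddddddddcc976788
dddddc3135306ddcdddddd2144216dddddddddddb66678
dddd921113306ddddddddd21411113cddddcdddde86667
8ddd411111108ddddddddd412111118ddd5126cdde8667
```

```bash
python3 - <<'E'
from loc import *
c=camera_info("wrist"); im=cv2.imread("pics/w15.png")
m=np.uint8(cv2.cvtColor(im,cv2.COLOR_BGR2GRAY)<35)*255; m=m[155:205,435:490]
n,l,st,ce=cv2.connectedComponentsWithStats(m);i=1+st[1:,4].argmax();uv=ce[i]+[435,155];b=onplane(c,uv,141.5)[0];d=b[:2]-[581.5,-20.3]
print(uv,st[i],b,np.hypot(*d),np.arctan2(d[1],d[0]))
print(delta([510.5,-106.9,195],0.884))
E
```

```text
[467.1732746  185.21292217] [ 15  14  33  31 681] [ 493.8324041  -127.42877599  141.5       ] 138.42753344658624 -2.256619651196441
(array([35.4, 80.5,  5.3]), array([-0.   ,  0.003, -0.8  ]))
```

play_rows(
  deltas=[0,30,0,0,0.003,-0.18,0.35,15,60,0,0,0.003,-0.36,0.35,35.4,80.5,0,0,0.003,-0.54,0.35,35.4,80.5,5,0,0.003,-0.72,0.35,35.4,80.5,5,0,0.003,-0.8,0.35,35.4,80.5,5,0,0.003,-0.8,0.35,35.4,80.5,35,0,0.003,-0.8,0.35,35.4,80.5,65,0,0.003,-0.8,0.35,35.4,80.5,90,0,0.003,-0.8,0.35,35.4,80.5,90,0,0.003,-0.8,0.35],
)

```text
clock: 30.2
eef_pos: [509.5, -106.6, 109.5]
tool_rot: [-3.139, 0.001, 0.883]
force: [0.1, -0.2, -0.7]
width: 29.9
gripper_force: 0.0
```

```bash
python3 - <<'E'
from loc import *
get_image("wrist")
s,r=tool();print(s["clock"],s["eef_pos"],s["tool_rot"],s["width"],s["force"])
c,im=snap("wrist","w16.png")
A=np.array([581.5,-20.3,141.5]);t=-2.257
print(project(c,[A+k*np.array([np.cos(t),np.sin(t),0]) for k in(80,112,138)]).round().tolist())
cmap(im,200,440,150,350,6)
E
```

```text
30.25 [ 510.73825107 -106.81321417  110.78354443] [-3.14127722e+00 -7.90438233e-04  8.83022296e-01] 30.128813366158955 [0.72421906 0.0883138  0.61520974]
[[319.0, 200.0], [319.0, 270.0], [319.0, 321.0]]
79aefedba9876555556666555555555688888888
cefffeefeca99877556666555555587888888888
ffeffeeffeedcb998acdb9578778888888888888
feeeeffeeeffeeec49ddb9788888888888888888
eefeeeeeeffeeeeeb9ddb9ba888888888888888b
eefffefffefeeeeeecddb9deda88888888888bde
effeeefeeeeeefeeecddb9deeedb9888899beeef
feffeeeeeeeeeeeeecddb9deeeeeeeb88deeeeef
eeffeeeeeeeeeeeeecddb9deeeeeeeb88deeeeef
feeeefeeeeeeeefeecddb9cffeeeeea88eeefeee
eeeeefeeeeeeeeeeecddb9cffeeeeea89eeffeee
eeeeeeeeeeeeeeeeecddb9defffeefb89ffeeeff
eeeeeeeeeeeeeeeeecddb9defffeeeb8aeeeeeef
feeeeeeeeeeeeeeeecddb9deefecbdb8bfcbeeff
eeeeeefeeefeeeeeedcdb9ceeee98998bea88cee
eeefeeeeeeeeeeeeedcdb9deeed88888bea8889a
feeeeeffeeed878eeccdb9deed47788889988888
eeeeeeefeeea746fedcdb9deec27788888888888
eeeeeeeed526726efccdb9deec15742688888888
eeeeeeee7237615efbbdb9deec14751288888888
eeeeefed3257515efb7cb9deec12772158888888
eeeeeee91267415eeb6898effc11674128888888
eeeeeee41256215eec6776defc11685116888888
feeeeb411126206efc6776deec12951112488888
aefee2122113118fec6776dffe12521221158888
2ddb6111111111aed467765eee32211111125784
12111111111111de70244208fe52211111111111
11111111111112ee20111004fe71111111111111
11111111111114ee21111103ffa1111111111111
12221111111116fd30111015efc1111111111111
22221111111118ba71111117dee2111111111111
22221112111148aaa51111478ae5311111111111
222111122113baaaaa866777789c811111111111
```

play_rows(
  deltas=[0,0,0,0,0,0,0.2,0,0,0,0,0,0,0,0,0,0,0,0,0,0,0,0,0,0,0,0,0],
)

```text
clock: 30.8
eef_pos: [511.7, -106.9, 112.6]
tool_rot: [3.139, -0.003, 0.884]
force: [-1.2, 0.7, 6.9]
width: 9.0
gripper_force: 58.8
```

The bar is held (9.0). I loosen slightly and sweep the arc.

play_rows(
  deltas=[0,0,0,0,0,0,0.16,0.6,-11.2,0,0,0,0.1,0.16,2.2,-22.3,0,0,0,0.2,0.16,5,-33.1,0,0,0,0.3,0.16,8.8,-43.6,0,0,0,0.4,0.16,13.7,-53.7,0,0,0,0.5,0.16,19.6,-63.2,0,0,0,0.6,0.16,26.3,-72.2,0,0,0,0.7,0.16,34,-80.3,0,0,0,0.8,0.16,34,-80.3,0,0,0,0.8,0.16],
)

```text
clock: 32.05
eef_pos: [471.0, -29.5, 111.5]
tool_rot: [-3.142, -0.003, 0.086]
force: [1.1, 0.0, 0.0]
width: 14.2
gripper_force: 0.0
```

```bash
python3 - <<'E'
from h import *
get_image("wrist");get_image("wrist")
s,r=tool();print(s["clock"],s["eef_pos"],s["tool_rot"],s["force"],s["width"])
print(delta([469.9,-30.1,112],0.088), np.arctan2(*(s["eef_pos"][:2]-[581.5,-20.3])[::-1]))
E
```

```text
32.15 [471.25205993 -29.79745693 111.46176237] [-3.14123646e+00 -3.11852758e-03  8.56412995e-02] [-1.55272356 -0.09807656  0.22304587] 13.859070404014496
(array([-1.4,  0.2, -0.5]), array([-0.   , -0.003, -0.002])) -3.0556584689296105
```

Clamp to centre the bar, then open, rise and check.

play_rows(
  deltas=[0,0.2,0,0,0,0,0,0,0.2,0,0,0,0,0,0,0.2,0,0,0,0,0,0,0.2,0,0,0,0,0],
)

```text
clock: 32.65
eef_pos: [471.3, -29.9, 111.6]
tool_rot: [-3.141, -0.003, 0.084]
force: [-0.1, 0.7, 5.7]
width: 9.1
gripper_force: 58.8
```

```bash
python3 - <<'E'
from h import *
s,r=tool();print(s["eef_pos"],s["tool_rot"],s["width"],np.arctan2(*(s["eef_pos"][:2]-[581.5,-20.3])[::-1]))
E
```

```text
[471.29911802 -29.94079325 111.634651  ] [-3.14102768 -0.00330219  0.084064  ] 9.057202123880593 -3.054331005633573
```

play_rows(
  deltas=[0,0,0,0,0,0,0.2,0,0,0,0,0,0,0.3,0,0,0,0,0,0,0.35,0,0,-40,0,0,0,0.35,0,0,-95,0,0,0,0.35,0,0,-150,0,0,0,0.35,0,0,-180,0,0,0,0.35,0,0,-180,0,0,0,0.35],
)

```text
clock: 33.65
eef_pos: [471.9, -30.3, 293.5]
tool_rot: [-3.141, -0.008, 0.084]
force: [0.1, 1.1, 0.4]
width: 29.9
gripper_force: 0.0
```

```bash
python3 - <<'E'
from loc import *
get_image("wrist");get_image("wrist")
s,r=tool();print(s["clock"],s["eef_pos"],s["tool_rot"],s["force"])
c,im=snap("wrist","w17.png")
A=np.array([581.5,-20.3,141.5]);e=project(c,[A+138*np.array([np.cos(-3.053),np.sin(-3.053),0])])[0];print("exp ball",e)
x,y=map(int,e);m=np.uint8(cv2.cvtColor(im,cv2.COLOR_BGR2GRAY)<35)*255;m=m[y-25:y+25,x-30:x+30]
n,l,st,ce=cv2.connectedComponentsWithStats(m);i=1+st[1:,4].argmax();uv=ce[i]+[x-30,y-25];b=onplane(c,uv,141.5)[0];d=b[:2]-A[:2]
print(uv,st[i],b,np.hypot(*d),np.arctan2(d[1],d[0]))
a=project(c,[A+[0,0,5.5]])[0]; x,y=map(int,a);print(a)
throat(c,im,(581.5,-20.3),205)
cmap(im,x-130,x+60,max(0,y-60),y+70,4)
E
```

```text
33.75 [469.82073011 -30.05017475 290.73649906] [-3.14105725e+00 -1.40876092e-03  8.38320701e-02] [-0.87199299 -0.28473356 -0.39839565]
exp ball [320.6977265  207.38658318]
[321.1409396  207.38255034] [ 21  17  21  18 298] [444.08083463 -32.93211158 141.5       ] 137.9985407655519 -3.0499263247987414
[319.92432549  51.51930311]
outer [307.7  56.2] 45.2 45.2 [570.3 -13.  205. ]
outer [330.2  60.2] 45.4 45.2 [569.  -28.5 205. ]
inner [320.7  41.2] 37.6 38.2 [580.5 -21.  205. ]
dddddddddcddddddd8655556cddcdcb9889bcdccdb645555
dddddddddccdccccb755557cdddda75555568bdccdb64555
ddddcdddddcddddc955556cdddc854554556669db8894455
dddcccddddddcddb65555adddd85444444566679da776355
ddddddddddddddd955557dddd954555777656667ac877534
cdddddddddddddc75555bdddc64556bc99ca76678ca77732
ccdddddcddddcda65556cddd95545bb7558bb5567ac77743
dddddddddddddd955559dddd75449b667667c93469c87753
dddddccddddddd85554bdddc6544c77acc859b4458c97763
dddddcbcccdddc75555cdddc5436b69cccb56a5347c97774
ddddb88887789a75556ddddb5435769cccb5584247c97775
caaa888887445776656ddddc5436c89bcc957b5347c97776
ccbb88888778997ddcaddddd6434b9888755aa4338d87776
cccc8888889bbb6dddacdddd84349c987658b7434ac87776
baaa88888857786cddacddddb54369cb87ab76335ca77775
caa9988888445888776cddddc834467a989654348c877775
ddddd96665345885554addddcc64346555574336ca777763
dddddddbaaa9aa965547cdaaccb644455675435bb8667753
dddddddddddddda65555cb55accb6433434347bb87336743
dddddddcddddddb855559c66bdcccb854558bcb877338633
ddddddddddddddc965555bccdddcabccccccb877779aa545
ddddddddddddddda755557cdddddca98988888acbbdc7445
dddddddddddddddc8555558cdddddddccccccdddddc74555
dddcddeddddddddda7555558cccccccccccccccccb854555
ddddddddddddddddc97555558cdddddddddddddcb7555555
dddddddddddddddddb86555556acddddddddddc965555555
dddddddddddddddddda8655555579bcccccba98655555567
dddddddddddddddddd878655555556799999877555555553
dddddddddddddddddd726865555555555675555555555612
dddddddddddddddddd822687655555555555555555575113
```

The notch (rows 12–14) stands right in front of the lock pin (row 13), and the lever is at −3.05 as planned. The carrier is still home. Handing in.

```bash
python3 -c "
from cell import *
print(finish_job())"
```

```text
the job is handed in; nothing more can be done
None
```

The job is handed in: by my last readings the cone and carrier are home and the notch is in line with the lock pin, although a first failed grasp slid the carrier about 27 mm and I did not re-check the bystanders.

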